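# Weigh a valve body on the spring scale and mark the reading

### The arm

A 7-joint arm with a two-finger parallel gripper is mounted at the origin on a cart in front of the work surface, level with it; the furniture and walls round the work are solid. World frame = base frame: x ahead of the robot, y to its left, z up, the work surface at z = 0. Lengths are in m, angles in rad, forces in N, time in s.
With the tool pointing down it reaches from about 0.4 to 0.85 m from the base axis. Payload 10.4 kg.
Tool frame: the origin (TCP) lies on the centre line of the jaws, within the pads' length; the fingertips stand 11 mm ahead of it and the grasp point (between the pads) lies 8 mm behind it (tip_reach is the distance from the TCP to the fingertips, in m); z points along the fingers, y is the line along which they close (so a half turn about z gives the same grasp; the last joint's range is limited). The gripper opens to 85 mm and grips with 20 to 120 N. Pads are 22 mm wide; open, the fingers measure 114 mm over their backs; the gripper's body (76 mm by 85 mm) begins 54 mm behind the grasp point. The pads swing forward as they close: fully open they stand 13 mm farther back than shut.
Start: joints at [-1.222, 0.332, -0.065, 1.46, 0.022, 1.35, -0.088], TCP at [0.227, 0.582, 0.242] pointing down, gripper open.
Joint ranges: [-2.6, 2.6], [-0.5, 2.12], [-1.47, 1.34], [0.16, 2.42], [-1.27, 4.41], [0.06, 2.06], [-2.6, 2.6]. Speed limits (rad/s): [2.22, 2.22, 2.79, 2.79, 3.14, 3.14, 3.14].

### API

Orientations are given as a unit quaternion [x, y, z, w].
In Python, from workcell import get_obs, camera, hand_in, tip_reach gives the robot as it stands. The module is installed in compiled form; this text tells all that it offers.
- The arm moves only by the tool move_arm, never from a script. Its argument "plan" is a list of rows, each an object with "delta_pos": the shift along the tool's x, y, z in normalised numbers (1 is 0.8 m), a list of three; "turn": the turn, a rotation vector about the tool's x, y, z in fractions of the full range, 1 being 2 pi rad, a list of three; "fingers": the closure, from 0 (fully open) to 1 (shut). A call has 1 to 12 rows; each row is the pose to reach, as a shift and turn from the pose commanded when the call began, along the tool's axes at that moment; what a row does not reach only later rows make up. A row lasts 1/8 s, in which the tool goes at most 62.5 mm and 10.7 degrees, less where a joint would pass 70% of its speed; a pose out of reach is approached as far as the arm can. No shift or turn number may pass 1 either way. A call with a gripper value outside its range is refused whole. The fingers move at their own pace and stop on an object; "force" is the grip in N (left out, the last holds). Time passes only in rows, so rows that repeat a pose let the fingers close. It gives the time, the measured TCP pose, the force, the opening and the grip force at its end, in the units of the state.
- get_obs(): the state, without advancing time (a new reading comes with each control period).
- camera(name): name is "scene" or "top" or "wrist"; returns a dict with "color" (480x640x3 uint8, red, green, blue), "range_z" (480x640 float32, m along the optical axis (not along the pixel's ray), 0 where there is no reading), "fx", "fy", "cx", "cy" (pixels), "k1" (the pictures are not rectified: a ray, as slopes to the right and down, at radius r is drawn at 1 + k1 r^2 times it, then the intrinsics apply), "R" (3x3) and "t" (3): a world point X has camera coordinates R X + t; the wrist camera has in their place "tool_from_camera" (4x4, takes a point from camera to tool coordinates, whose origin is the TCP and whose axes are the flange's). Camera axes: x right, y down, z forward; pixel columns grow to the right and rows downward; lengths in m; the calibration is good to about 2 mm. A picture is of the moment at which its call begins: read the wrist's pose just before it.
- hand_in(): hands the job in; it is judged then, once.
The state is a dict: "clock": time; "joint_pos": joint angles; "joint_velocities": joint speeds; "tau": joint torques, N m; "position": TCP position; "ee_rot": TCP orientation; "ft_force": force on the tool from outside, world axes, zero at the start; "torque": the same for the moment, N m; "grip_width": opening from 0.0 (shut) to 1.0 (fully open); "grasp_force": force on a finger pad.
Only numpy, scipy, OpenCV 4.12 (cv2) and the standard library are available. Lean on these libraries where they do the work, as an engineer would, in place of code of your own. Each camera call takes 0.05 s, during which the arm holds its last target. There are 200 camera calls.

### The job

Take the brass valve body by its flat tab and hang it by its lifting eye on the hook of the spring scale, easing its weight onto the spring so gently that the hook neither jerks nor bounces when you let go, and never pulling the scale past the end of its graduations. When the valve body hangs free and still, slide the blue marker level with the red pointer to record the reading, then let go. Leave the other things on the desk where they are.

Things in the scene. Friction and masses are not known exactly. Their poses are not given: they have to be found in the camera images.
- valve_body: loose brass valve body standing on a round foot 54 mm across; 60 mm tall, with a steel lifting eye on top (93 mm in all), an outlet stub to 46 mm along +x and a flat steel tab on a neck along -x. Origin: centre of the foot's underside, z up. Weight unknown, different each time, 2.9 to 6.9 N; centre of mass within 3 mm of the axis through the eye, about 30 mm up
- eye (a point): centre of the lifting eye, 75 mm above the valve body's origin. The eye is an upright steel ring of 12 mm inner radius, 6 mm thick bar, standing in the valve body's y-z plane: the hook passes through it along the valve body's x
- tab (a point): centre of the flat tab, 64 mm from the valve body's axis along its -x and 50 mm above its origin; the tab is 36 mm long (x), 14 mm wide (y, grip across this, from above) and 22 mm high (z)
- scale_stand: spring scale fixed to the desk: dark base 110x110x14 mm, grey column 36x44, 286 tall, front face 8 mm before the origin; white graduated plate at its -y side (face at x = 0, y -73 to -135, height 115 to 265 mm). Origin: centre of the base's underside, z up; hook and graduations are on its -x side, towards the robot
- hook_seat (a point): lowest point (bar centre) of the hook's trough; unloaded 70 mm before (-x) the stand's origin, 190 mm above the desk. The hook is a 6 mm round steel bar in the stand's x-z plane, reaching from the moving carriage towards the robot, its free end turned up. A hung eye's centre lies about 9 mm below this point
- hook_tip (a point): end (bar centre) of the upturned hook, 16 mm nearer the robot (-x of the stand) and 15 mm higher than hook_seat; it moves with the hook. The eye goes over this end along the stand's +x, then down
- pointer_tip (a point): tip of the red pointer on the carriage, at the graduated plate; it goes down with the hook, by the same amount; unloaded 200 mm above the desk
- marker_tip (a point): tip of the blue marker, at the graduated plate beside the pointer's column of marks; level with the pointer when both have the same height. It starts above the pointer
- marker_grip (a point): centre of the marker's blue handle block, 28 mm long (x), 14 mm wide (y of the stand, grip across this, from above), 20 mm high; it stands 64 mm out from the plate towards the robot, at the height of marker_tip
- hook (a joint): travel of the hook downward, m: 0 unloaded, grows as it is pulled down; spring of 170 N/m (1 N = 5.9 mm), lightly damped; the graduations end at 0.050 and the stop is at 0.055
- marker (a joint): travel of the blue marker downward along its vertical rail, m: 0 at the top, 0.09 at the bottom; it stays where it is left (friction about 2 N)
- lab_timer: white timer with a green and a red button, 68x62x18 mm, a bystander to leave alone; origin at the centre of its underside
- relay_block: black block with a white end, 53x30x19 mm, a bystander to leave alone; origin at the centre of its underside
- spanner_12: small steel spanner, 30x150x8 mm, a bystander to leave alone; origin at the centre of its underside
- syringe: clear syringe lying down, 30x136x23 mm, a bystander to leave alone; origin at the centre of its underside
- pen_blue: white and blue pen, 11x145x9 mm, a bystander to leave alone; origin at the centre of its underside
- ptfe_tape: roll of brown tape, 96x94x48 mm, a bystander to leave alone; origin at the centre of its underside

How it is judged:
On the way, in this order (a step that is already met when the one before it is completed fails the run):
1. the valve body hangs by its eye on the hook, free of the fingers, and has come to rest (contact force between valve_body and scale_stand above 2 N and contact force between valve_body and the fingers below 0.05 N and distance between eye and hook_seat below 0.02 m and value of joint hook above 0.012 m and angle between valve_body's own z axis and vertical below 0.3 rad and velocity of joint hook between -0.006 and 0.006 m/s and linear speed of valve_body below 0.02 m/s), for 0.6 s.
2. the marker is level with the pointer while the valve body hangs (contact force between valve_body and scale_stand above 2 N and contact force between valve_body and the fingers below 0.05 N and distance between eye and hook_seat below 0.02 m and value of joint hook above 0.012 m and angle between valve_body's own z axis and vertical below 0.3 rad and z of marker_tip in the frame of pointer_tip between -0.003 and 0.003 m), for 0.2 s.
At the end, for the whole second after the job is handed in: the valve body hangs upright (within 0.3 rad) by its eye on the hook (eye centre within 20 mm of hook_seat), its weight on the scale, at rest (hook slower than 6 mm/s, valve body slower than 20 mm/s), and marker_tip is within 3 mm of the height of pointer_tip (all of step 2 and velocity of joint hook between -0.006 and 0.006 m/s and linear speed of valve_body below 0.02 m/s); the robot touches nothing.
It fails at once if the hook jerked or bounced: it moved faster than 0.06 m/s (velocity of joint hook above 0.06 m/s or velocity of joint hook below -0.06 m/s).
It fails at once if the scale was pulled past the end of its graduations (50 mm) (value of joint hook above 0.05 m).
It fails at once if another thing on the desk was moved by more than 20 mm (distance of any of lab_timer, relay_block, spanner_12, syringe, pen_blue, ptfe_tape from where it was at the start of the episode above 0.02 m).
It also fails if it takes over 72 s, if anything falls off the work surface, if the arm or the gripper's body presses on something with over 40 N, if the wrist force passes 120 N, or if a joint passes its speed limit or range.

## Working session

There is one attempt and no reset: what is moved stays moved. The work goes in short steps, Python scripts to look and compute and a tool call to move; the robot and the scene stay as the last step left them, time stands still between calls to the robot, and variables do not carry over. Pictures are saved under pics/ and viewed, at most 10 in all, crops included, and the job is handed in when it is done.

Besides the shell and the picture viewer there is one more tool, called after "Request:" as a command line: name --argument value ..., lists and objects as JSON in quotes. move_arm: Moves the arm, as the interface text tells. Its arguments: {"type":"object","properties":{"plan":{"type":"array","items":{"type":"object","properties":{"delta_pos":{"type":"array","items":{"type":"number"}},"turn":{"type":"array","items":{"type":"number"}},"fingers":{"type":"number"}}}},"force":{"type":"number"}},"required":["plan"]}

```bash
mkdir -p pics; cat > h.py <<'E'
import numpy as np, cv2
from workcell import get_obs, camera, tip_reach
def save(c,n): cv2.imwrite('pics/'+n, c['color'][:,:,::-1])
def cloud(c):
    # world points for each pixel (static cams)
    v,u=np.mgrid[0:480,0:640]; K=np.array([[c['fx'],0,c['cx']],[0,c['fy'],c['cy']],[0,0,1.]])
    p=cv2.undistortPoints(np.stack([u.ravel(),v.ravel()],1).astype(np.float64)[:,None],K,np.array([c['k1'],0,0,0.]))[:,0]
    z=c['range_z'].ravel().astype(float); P=np.c_[p*z[:,None],z]
    if 'R' in c: P=(P-c['t'])@c['R']
    else:
        from scipy.spatial.transform import Rotation as R
        T=np.array(c['tool_from_camera']); P=P@T[:3,:3].T+T[:3,3]
        o=c['obs']; P=R.from_quat(o['ee_rot']).apply(P)+o['position']
    P[z==0]=np.nan
    return P.reshape(480,640,3)
def cam(n):
    o=get_obs(); c=camera(n); c['obs']=o; return c
E
python3 - <<'E'
from h import *
import pickle
o=get_obs();print(o)
S={}
for n in('scene','top'):
    c=cam(n);save(c,n+'0.png');S[n]=c
    print(n,c['fx'],c['k1'],-c['R'].T@c['t'],c['R'][2])
pickle.dump(S,open('s0.pkl','wb'))
print(tip_reach)
E
```

```text
{'clock': 0.0, 'joint_pos': array([-1.22157157,  0.33290993, -0.06468104,  1.46096471,  0.02163511,
        1.34990251, -0.08850076]), 'joint_velocities': array([ 0.001592  ,  0.00025321, -0.00109457, -0.00179553,  0.00133387,
        0.00041967,  0.00116647]), 'tau': array([ 8.31738653e-04, -6.25455379e+01,  4.98559582e-02, -3.91595578e+01,
        1.63378625e-02,  1.02359679e-02, -4.45629189e-05]), 'position': array([0.22696407, 0.58193565, 0.24148095]), 'ee_rot': array([ 1.84838049e-01,  9.82768712e-01, -7.39436152e-04, -8.32969461e-05]), 'ft_force': array([ 0.30293326,  0.30369776, -0.4967504 ]), 'torque': array([-0.03066497,  0.04427441,  0.00304343]), 'grasp_force': 0.0, 'grip_width': 1.003330755963733}
scene 516.9843396813834 -0.13646742339788123 [-0.02311662  0.94629113  1.32957795] [ 0.37114103 -0.51271183 -0.77419695]
top 561.4158687863223 -0.06596164724961753 [0.34478802 0.14171089 1.36830173] [ 0.14923313  0.03129859 -0.98830657]
0.011
```

View pics/scene0.png

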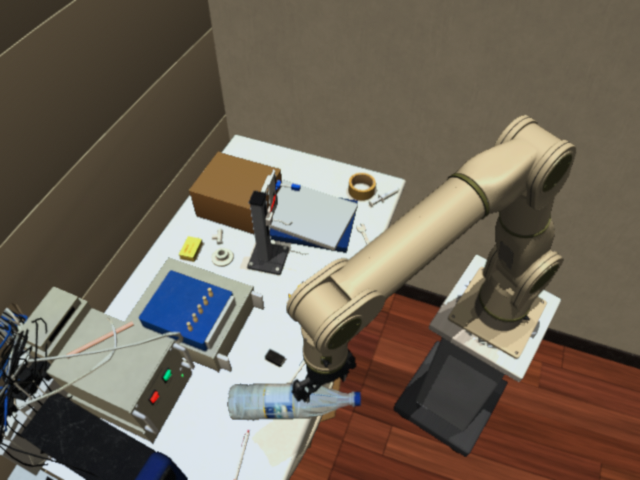

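View pics/top0.png

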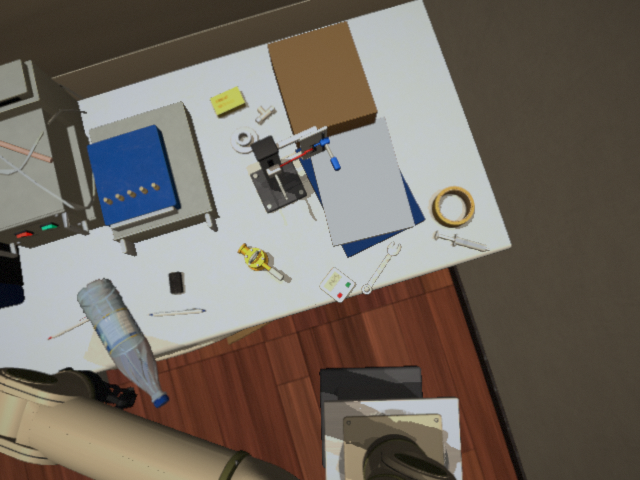

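The top view shows the valve body at (259,259) with its tab toward (278,275), the stand base at (278,187), the hook near (281,185) and the blue marker handle at (336,163). Next I'll measure these.

```bash
python3 - <<'E'
from h import *
import pickle
S=pickle.load(open('s0.pkl','rb'))
c=S['top'];P=cloud(c);im=c['color']
hsv=cv2.cvtColor(im,cv2.COLOR_RGB2HSV)
def box(u0,u1,v0,v1):
    m=np.zeros((480,640),bool);m[v0:v1,u0:u1]=1;return m
print('table z',np.nanmedian(P[box(130,170,230,260)][:,2]))
m=box(230,300,235,290)&(P[...,2]>.012)
Q=P[m]
br=m&(hsv[...,0]>15)&(hsv[...,0]<35)&(hsv[...,1]>120)
for n,k in(('brass',br),('nonbrass',m&~br)):
    q=P[k];print(n,len(q),np.nanmean(q,0),np.nanmin(q,0),np.nanmax(q,0))
nb=m&~br
# tab: flat-top points
t=nb&(np.abs(P[...,2]-.061)<.006);vs,us=np.nonzero(t);print('tab px',us.mean(),vs.mean(),P[t].mean(0),np.nanmin(P[t],0),np.nanmax(P[t],0),len(us))
q=P[t][:,:2].astype(np.float32)
print('minrect',cv2.minAreaRect(q))
# stand base: dark
d=box(235,320,130,225)&(hsv[...,2]<90)
b=d&(np.abs(P[...,2]-.014)<.006)
print('base',cv2.minAreaRect(P[b][:,:2].astype(np.float32)),b.sum())
k=d&(P[...,2]>.27)
print('col top',cv2.minAreaRect(P[k][:,:2].astype(np.float32)),k.sum(),np.nanmean(P[k],0))
bl=box(325,350,145,180)&(hsv[...,0]>100)&(hsv[...,0]<130)&(hsv[...,1]>150)&(P[...,2]>.1)
print('marker',cv2.minAreaRect(P[bl][:,:2].astype(np.float32)),np.nanmean(P[bl],0),np.nanmax(P[bl],0),bl.sum())
r=box(270,335,130,180)&((hsv[...,0]<8)|(hsv[...,0]>172))&(hsv[...,1]>150)
print('red',np.nanmean(P[r],0),r.sum())
hk=box(270,295,165,205)&(hsv[...,2]>100)&(P[...,2]>.1)
print('hook',hk.sum(),P[hk][::max(1,hk.sum()//12)].round(3))
a=cv2.resize(im[220:300,220:330],None,fx=5,fy=5,interpolation=cv2.INTER_CUBIC)
b2=cv2.resize(im[120:220,230:360],None,fx=5,fy=5,interpolation=cv2.INTER_CUBIC)
cv2.imwrite('pics/c1.png',b2[:,:,::-1]);cv2.imwrite('pics/c2.png',a[:,:,::-1])
E
```

```text
table z 0.0011208597968140315
brass 323 [0.49392353 0.31202027 0.05280912] [0.4620797  0.27335485 0.01203679] [0.52868591 0.35239487 0.07530597]
nonbrass 230 [0.47904609 0.29252496 0.06251247] [0.43820443 0.24336718 0.01258611] [0.53137017 0.35573283 0.09466058]
tab px 265.54777070063693 265.687898089172 [0.47205345 0.28391153 0.06032992] [0.43976869 0.24336718 0.05501552] [0.51554398 0.33288782 0.0668311 ] 157
minrect ((0.4804142713546753, 0.28364989161491394), (0.10244174301624298, 0.04496137797832489), 63.30690383911133)
base ((0.7270461320877075, 0.26265591382980347), (0.2227460891008377, 0.1282675713300705), 22.55797576904297) 1129
col top ((0.6878686547279358, 0.25851699709892273), (0.03972145915031433, 0.04711565747857094), 24.177385330200195) 438 [0.68672864 0.25770433 0.28439143]
marker ((0.6674334406852722, 0.11588310450315475), (0.025323836132884026, 0.011888916604220867), 21.190561294555664) [0.66670099 0.11566676 0.2248176 ] [0.68004279 0.12404764 0.22966824] 70
red [0.69503921 0.19652783 0.18913542] 65
hook 152 [[0.671 0.245 0.214]
 [0.668 0.241 0.216]
 [0.668 0.237 0.209]
 [0.665 0.233 0.211]
 [0.661 0.254 0.213]
 [0.658 0.25  0.215]
 [0.656 0.244 0.213]
 [0.652 0.242 0.202]
 [0.643 0.238 0.202]
 [0.635 0.234 0.201]
 [0.625 0.233 0.196]
 [0.617 0.227 0.189]
 [0.603 0.224 0.203]]
```

View pics/c1.png

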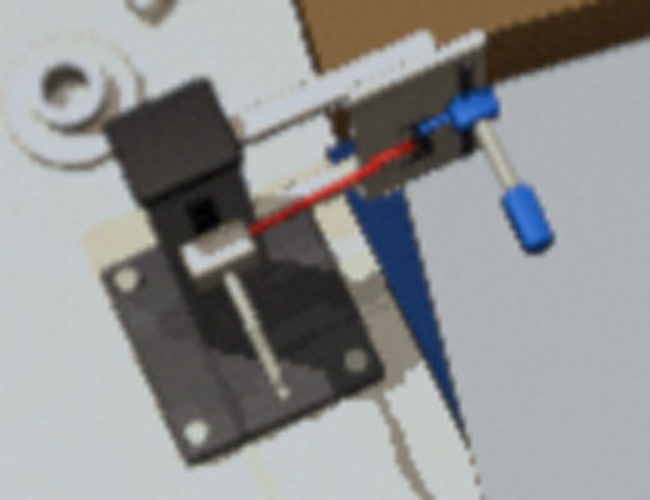

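View pics/c2.png

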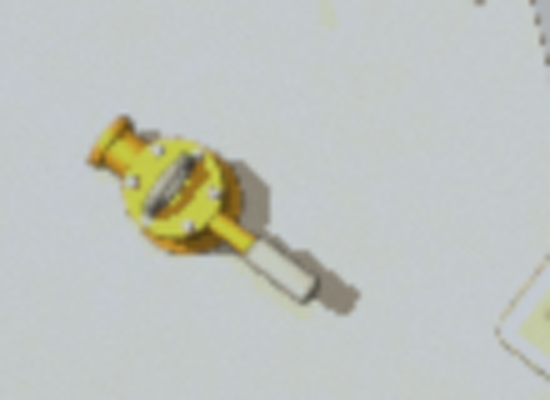

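```bash
cat >> h.py <<'E'
def ray(c,uv,z):
    K=np.array([[c['fx'],0,c['cx']],[0,c['fy'],c['cy']],[0,0,1.]])
    p=cv2.undistortPoints(np.array([[uv]],float),K,np.array([c['k1'],0,0,0.]))[0,0]
    d=c['R'].T@np.r_[p,1]; C=-c['R'].T@c['t']; return C+d*(z-C[2])/d[2]
def todelta(o,dw):
    from scipy.spatial.transform import Rotation as R
    return R.from_quat(o['ee_rot']).inv().apply(dw)
E
python3 - <<'E'
from h import *
import pickle
S=pickle.load(open('s0.pkl','rb'))
c=S['top'];P=cloud(c);im=c['color'];hsv=cv2.cvtColor(im,cv2.COLOR_RGB2HSV)
pt=lambda u,v,z,o=(220,220):ray(c,(u/5+o[0]-.4,v/5+o[1]-.4),z)
# tab top face corners, eye ends, outlet flange
a=pt(255,238,.061);b=pt(315,290,.061)
tabc=pt(282,270,.061)
print('tab',a,b,'ctr',tabc)
e1=pt(147,213,.085);e2=pt(202,158,.085);print('eye',(e1+e2)/2,'ydir deg',np.degrees(np.arctan2(*(e2-e1)[1::-1])))
ec=pt(174,185,.088);d=ec-tabc;print('yaw tab->eye',np.degrees(np.arctan2(d[1],d[0])),np.hypot(*d[:2]))
f=pt(108,140,.05);print('outlet',f)
m=np.zeros((480,640),bool);m[245:290,262:292]=1
m&=(abs(P[...,2]-.061)<.005)&(hsv[...,1]<70)
print('tab cloud',m.sum(),cv2.minAreaRect(P[m][:,:2].astype(np.float32)))
# stand
for uv,z in(((282,392),.205),((232,278),.19),((205,85),.286),((145,200),.286),((240,155),.286),((110,125),.286),((525,220),.225)):
    print(uv,pt(*uv,z,(230,120)).round(4))
b4=[pt(u,v,.014,(230,120)) for u,v in((190,463),(382,375),(103,275))];print('base',np.round(b4,4))
w=cam('wrist');print(np.round(w['tool_from_camera'],3))
# scene cam: marker handle and hook check
s=S['scene'];h2=cv2.cvtColor(s['color'],cv2.COLOR_RGB2HSV)
Q=cloud(s);k=np.zeros((480,640),bool);k[175:200,280:305]=1
k&=(h2[...,0]>100)&(h2[...,0]<130)&(h2[...,1]>150)
print('scene marker',np.nanmean(Q[k],0),np.nanmin(Q[k],0),np.nanmax(Q[k],0))
E
```

```text
tab [0.46799409 0.27194472 0.061     ] [0.4427467  0.24433615 0.061     ] ctr [0.45258431 0.2595819  0.061     ]
eye [0.49124063 0.30635226 0.085     ] ydir deg -46.375602937463825
yaw tab->eye 50.42071432873945 0.060491995253730835
outlet [0.51803974 0.34232698 0.05      ]
tab cloud 84 ((0.4632972180843353, 0.27168041467666626), (0.06622125208377838, 0.015271428972482681), 47.02956008911133)
(282, 392) [0.6005 0.222  0.205 ]
(232, 278) [0.655  0.2435 0.19  ]
(205, 85) [0.7102 0.2445 0.286 ]
(145, 200) [0.6632 0.2695 0.286 ]
(240, 155) [0.6803 0.231  0.286 ]
(110, 125) [0.695  0.2832 0.286 ]
(525, 220) [0.6661 0.1167 0.225 ]
base [[0.6085 0.2814 0.014 ]
 [0.6492 0.1855 0.014 ]
 [0.7055 0.3232 0.014 ]]
[[ 0.    -0.946 -0.323  0.082]
 [ 1.     0.001 -0.001 -0.   ]
 [ 0.001 -0.323  0.946 -0.132]
 [ 0.     0.     0.     1.   ]]
scene marker [0.67036881 0.1171651  0.22041785] [0.65375596 0.02692538 0.08750263] [0.80794731 0.13041446 0.23191726]
```

The stand's yaw is about 23°, with its hook seat near (0.615, 0.228). The hook tip measured (0.6005, 0.222), which agrees with the given geometry. The valve's yaw is about 47° and its tab is near (0.451, 0.258). I'll go above the tab first.

Units first: shifts go in shares of 0.8 m and turns go in shares of 2 pi rad. So -0.326 m / 0.8 = -0.4075, -0.222 m / 0.8 = -0.2775, 1.95 rad / 6.2832 = 0.3104.

Request:
move_arm --plan '[{"delta_pos":[-0.0375,-0.025,0],"turn":[0,0,0.0255],"fingers":0},{"delta_pos":[-0.075,-0.05,0],"turn":[0,0,0.0525],"fingers":0},{"delta_pos":[-0.1125,-0.075,0],"turn":[0,0,0.0796],"fingers":0},{"delta_pos":[-0.15,-0.1,0],"turn":[0,0,0.1066],"fingers":0},{"delta_pos":[-0.1875,-0.125,0],"turn":[0,0,0.1337],"fingers":0},{"delta_pos":[-0.225,-0.15,0],"turn":[0,0,0.1607],"fingers":0},{"delta_pos":[-0.2625,-0.175,0],"turn":[0,0,0.1878],"fingers":0},{"delta_pos":[-0.3,-0.2,0.025],"turn":[0,0,0.2149],"fingers":0},{"delta_pos":[-0.3375,-0.225,0.05],"turn":[0,0,0.2419],"fingers":0},{"delta_pos":[-0.375,-0.25,0.075],"turn":[0,0,0.269],"fingers":0},{"delta_pos":[-0.4075,-0.2775,0.0875],"turn":[0,0,0.2944],"fingers":0},{"delta_pos":[-0.4075,-0.2775,0.1],"turn":[0,0,0.3104],"fingers":0}]'

```text
clock: 1.65
position: [0.4514, 0.2541, 0.1618]
ee_rot: [0.919, 0.394, -0.0, 0.0]
ft_force: [-0.1, 1.1, 0.5]
grip_width: 1.0
grasp_force: 0.0
```

```bash
python3 - <<'E'
from h import *
from scipy.spatial.transform import Rotation as R
w=cam('wrist');o=w['obs'];save(w,'w1.png')
print(o['clock'],o['position'],R.from_quat(o['ee_rot']).as_matrix().round(3).tolist(),o['joint_pos'].round(2),o['joint_velocities'].round(2),o['ft_force'])
P=cloud(w);hsv=cv2.cvtColor(w['color'],cv2.COLOR_RGB2HSV)
d=np.hypot(P[...,0]-.451,P[...,1]-.258)
m=(d<.045)&(abs(P[...,2]-.061)<.006)&(hsv[...,1]<70)
print('tab',m.sum(),cv2.minAreaRect(P[m][:,:2].astype(np.float32)),np.nanmedian(P[m],0))
m2=(np.hypot(P[...,0]-.492,P[...,1]-.305)<.04)&(P[...,2]>.075)
print('eye',m2.sum(),cv2.minAreaRect(P[m2][:,:2].astype(np.float32)),np.nanmean(P[m2],0),np.nanmax(P[m2],0))
E
```

```text
1.65 [0.45142676 0.25411375 0.16183181] [[0.689, 0.725, 0.0], [0.725, -0.689, -0.001], [-0.001, 0.001, -1.0]] [-0.92  0.16  0.35  1.86 -0.06  1.13 -1.31] [-0.07  0.09  0.01  0.08 -0.06 -0.17 -0.76] [-0.1292495   1.11984055  0.5352402 ]
tab 1066 ((0.4590283930301666, 0.26674744486808777), (0.050854235887527466, 0.01397182047367096), 51.64341354370117) [0.45469004 0.26107658 0.06069068]
eye 717 ((0.49348872900009155, 0.31049033999443054), (0.005950971972197294, 0.034557513892650604), 51.5659065246582) [0.49406182 0.31028519 0.08878531] [0.5080239  0.32234084 0.09374131]
```

View pics/w1.png

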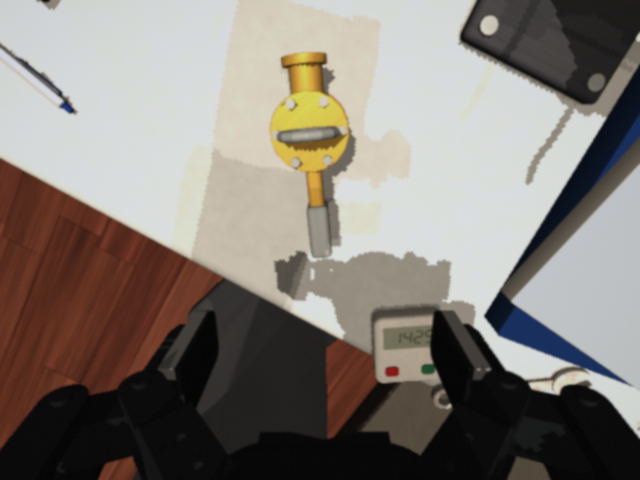

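The wrist view shows the eye edge-on at (310,133) and the tab at (319,230), giving a valve yaw of 51.6°. The timer at (405,345) is low, so the fingers clear it. Next I'll descend.

Scaled: 0.12 m / 0.8 = 0.15, 0.0005 m / 0.8 = 0.0006, -0.08 rad / 6.2832 = -0.0127.

Request:
move_arm --plan '[{"delta_pos":[0.0038,0.0006,0],"turn":[0,0,-0.0127],"fingers":0},{"delta_pos":[0.0038,0.0006,0.0375],"turn":[0,0,-0.0127],"fingers":0},{"delta_pos":[0.0038,0.0006,0.075],"turn":[0,0,-0.0127],"fingers":0},{"delta_pos":[0.0038,0.0006,0.1125],"turn":[0,0,-0.0127],"fingers":0},{"delta_pos":[0.0038,0.0006,0.1375],"turn":[0,0,-0.0127],"fingers":0},{"delta_pos":[0.0038,0.0006,0.15],"turn":[0,0,-0.0127],"fingers":0},{"delta_pos":[0.0038,0.0006,0.15],"turn":[0,0,-0.0127],"fingers":0},{"delta_pos":[0.0038,0.0006,0.15],"turn":[0,0,-0.0127],"fingers":0}]'

```text
clock: 2.7
position: [0.453, 0.2593, 0.0432]
ee_rot: [0.9, 0.435, 0.001, -0.0]
ft_force: [0.0, -0.1, 0.3]
grip_width: 1.001
grasp_force: 0.0
```

```bash
python3 - <<'E'
from h import *
from scipy.spatial.transform import Rotation as R
w=cam('wrist');o=w['obs']
r=R.from_quat(o['ee_rot']).as_matrix()
print(o['clock'],o['position'],'x yaw',np.degrees(np.arctan2(r[1,0],r[0,0])),o['ft_force'])
P=cloud(w);hsv=cv2.cvtColor(w['color'],cv2.COLOR_RGB2HSV)
d=np.hypot(P[...,0]-.4539,P[...,1]-.2602)
m=(d<.03)&(abs(P[...,2]-.061)<.006)&(hsv[...,1]<70)
print('tab',m.sum(),m.any() and cv2.minAreaRect(P[m][:,:2].astype(np.float32)))
m2=(np.hypot(P[...,0]-.492,P[...,1]-.305)<.04)&(P[...,2]>.078)
print('eye',m2.sum(),m2.any() and cv2.minAreaRect(P[m2][:,:2].astype(np.float32)))
E
```

```text
2.7 [0.45301684 0.25931922 0.04318802] x yaw 51.574447498778945 [ 0.03841474 -0.10290491  0.31271626]
tab 3252 ((0.4570455849170685, 0.26399630308151245), (0.0460672527551651, 0.014063558541238308), 51.58293914794922)
eye 3385 ((0.4936867952346802, 0.3103150427341461), (0.006312232930213213, 0.034943193197250366), 51.3409309387207)
```

Scaled: -0.03 m / 0.8 = -0.0375, -0.02 m / 0.8 = -0.025.

Request:
move_arm --force 110 --plan '[{"delta_pos":[0,0,0],"turn":[0,0,0],"fingers":0.5},{"delta_pos":[0,0,0],"turn":[0,0,0],"fingers":0.7},{"delta_pos":[0,0,0],"turn":[0,0,0],"fingers":1},{"delta_pos":[0,0,0],"turn":[0,0,0],"fingers":1},{"delta_pos":[0,0,0],"turn":[0,0,0],"fingers":1},{"delta_pos":[0,0,0],"turn":[0,0,0],"fingers":1},{"delta_pos":[0,0,-0.0063],"turn":[0,0,0],"fingers":1},{"delta_pos":[0,0,-0.0125],"turn":[0,0,0],"fingers":1},{"delta_pos":[0,0,-0.025],"turn":[0,0,0],"fingers":1},{"delta_pos":[0,0,-0.0375],"turn":[0,0,0],"fingers":1},{"delta_pos":[0,0,-0.0375],"turn":[0,0,0],"fingers":1},{"delta_pos":[0,0,-0.0375],"turn":[0,0,0],"fingers":1}]'

```text
clock: 4.25
position: [0.4524, 0.2589, 0.0722]
ee_rot: [0.9, 0.435, -0.0, -0.0]
ft_force: [0.4, -0.4, -6.9]
grip_width: 0.147
grasp_force: 107.2
```

```bash
cat >> h.py <<'E'
def eye(w,P,o,lo):
    # eye ring top points in world; search relative to tool
    from scipy.spatial.transform import Rotation as R
    T=R.from_quat(o['ee_rot']).inv().apply(P.reshape(-1,3)-o['position']).reshape(P.shape)
    # T: tool coords, z down
    m=(abs(T[...,0]-.065)<.02)&(abs(T[...,1])<.03)&(T[...,2]<lo)&(T[...,2]>-.055)
    return T,m
E
python3 - <<'E'
from h import *
from scipy.spatial.transform import Rotation as R
w=cam('wrist');o=w['obs']
print(o['clock'],o['position'],o['ft_force'],o['torque'],o['grasp_force'],o['grip_width'])
P=cloud(w);T,m=eye(w,P,o,-.033)
q=T[m];print(len(q),cv2.minAreaRect(q[:,:2].astype(np.float32)),q[:,2].min(),np.percentile(q[:,2],[1,5]))
hsv=cv2.cvtColor(w['color'],cv2.COLOR_RGB2HSV)
k=(abs(T[...,0]-.065)<.028)&(abs(T[...,1])<.028)&(abs(T[...,2]+.018)<.012)&(hsv[...,1]>120)
q=T[k];A=np.c_[q[:,:2],np.ones(len(q))];print('flange plane slope',np.linalg.lstsq(A,q[:,2],rcond=None)[0],len(q))
E
```

```text
4.25 [0.45238986 0.25889708 0.07221149] [ 0.37073853 -0.39406074 -6.90282611] [-0.37452969  0.27968171 -0.00795012] 107.24501252174377 0.14701583459981477
3425 ((0.06614219397306442, 0.0008197501301765442), (0.03493432328104973, 0.006304767448455095), 89.76490020751953) -0.051089040777137315 [-0.05031796 -0.04969152]
flange plane slope [-0.00169888  0.00064353 -0.01662138] 12707
```

Grasp is solid with no tilt: the eye sits at tool (0.066, 0.001, −0.033), and the weight is about 7 N, so I expect roughly 41 mm of travel. I'll lift and go to a standoff in front of the hook tip.

Scaled: -0.096 m / 0.8 = -0.12, -0.085 m / 0.8 = -0.1063, 0.5 rad / 6.2832 = 0.0796.

Request:
move_arm --plan '[{"delta_pos":[0,0,-0.0188],"turn":[0,0,0],"fingers":1},{"delta_pos":[0,0,-0.0375],"turn":[0,0,0],"fingers":1},{"delta_pos":[0,0,-0.0625],"turn":[0,0,0],"fingers":1},{"delta_pos":[-0.0063,0.0125,-0.0875],"turn":[0,0,0.0095],"fingers":1},{"delta_pos":[-0.0125,0.025,-0.1063],"turn":[0,0,0.0207],"fingers":1},{"delta_pos":[-0.02,0.04,-0.12],"turn":[0,0,0.0318],"fingers":1},{"delta_pos":[-0.0275,0.055,-0.12],"turn":[0,0,0.0446],"fingers":1},{"delta_pos":[-0.0363,0.07,-0.12],"turn":[0,0,0.0573],"fingers":1},{"delta_pos":[-0.045,0.085,-0.12],"turn":[0,0,0.0684],"fingers":1},{"delta_pos":[-0.0538,0.1013,-0.12],"turn":[0,0,0.0796],"fingers":1},{"delta_pos":[-0.0538,0.1013,-0.12],"turn":[0,0,0.0796],"fingers":1},{"delta_pos":[-0.0538,0.1013,-0.12],"turn":[0,0,0.0796],"fingers":1}]'

```text
clock: 5.8
position: [0.4891, 0.1756, 0.1689]
ee_rot: [0.98, 0.199, 0.0, -0.0]
ft_force: [0.1, 0.8, -6.5]
grip_width: 0.141
grasp_force: 107.7
```

```bash
python3 - <<'E'
from h import *
from scipy.spatial.transform import Rotation as R
w=cam('wrist');o=w['obs'];save(w,'w2.png')
r=R.from_quat(o['ee_rot']).as_matrix();print(o['clock'],o['position'],np.degrees(np.arctan2(r[1,0],r[0,0])),o['ft_force'],o['torque'],o['joint_pos'].round(2))
P=cloud(w);T,m=eye(w,P,o,-.033);hsv=cv2.cvtColor(w['color'],cv2.COLOR_RGB2HSV)
q=T[m];print('eye tool',cv2.minAreaRect(q[:,:2].astype(np.float32)),np.percentile(q[:,2],[1,5]))
k=(abs(T[...,0]-.105)<.014)&(abs(T[...,1])<.02)&(T[...,2]<.03)&(hsv[...,1]>120)&(hsv[...,0]<40)
q=T[k];print('flange',np.nanmin(q,0),np.nanmax(q,0))
# stand frame coords
ps=np.radians(23);X=np.array([np.cos(ps),np.sin(ps)]);Y=np.array([-X[1],X[0]])
D=P-np.array([.6795,.255,0]);sx=D[...,:2]@X;sy=D[...,:2]@Y;z=P[...,2]
h=(sx>-.1)&(sx<-.02)&(abs(sy)<.02)&(z>.17)&(z<.23)
print('hook',h.sum())
for a in np.arange(-.1,-.02,.005):
    g=h&(sx>=a)&(sx<a+.005)
    if g.sum()>3:print(round(a*1000+2.5),g.sum(),np.median(sy[g]).round(4),np.percentile(sy[g],[5,95]).round(4),np.percentile(z[g],95).round(4))
t=cam('top');save(t,'t2.png');P=cloud(t);D=P-np.array([.6795,.255,0]);sx=D[...,:2]@X;sy=D[...,:2]@Y;z=P[...,2]
h=(sx>-.1)&(sx<-.04)&(abs(sy)<.015)&(z>.17)&(z<.23)
print('top hook')
for a in np.arange(-.1,-.02,.005):
    g=h&(sx>=a)&(sx<a+.005)
    if g.sum()>1:print(round(a*1000+2.5),g.sum(),np.median(sy[g]).round(4),np.percentile(z[g],90).round(4))
E
```

```text
5.8 [0.48911402 0.17559163 0.16889379] 23.006155654038498 [ 0.06614892  0.84297134 -6.51786426] [-0.14527414  0.4373884  -0.04055825] [-0.85  0.16  0.45  1.86 -0.08  1.15 -1.53]
eye tool ((0.06669439375400543, 0.0005834251642227173), (0.03504350408911705, 0.006148248445242643), 89.56295776367188) [-0.05028622 -0.04966085]
flange [ 0.09103452 -0.0135724  -0.00329168] [0.11205488 0.0147922  0.01800437]
hook 289
-98 264 0.0003 [-0.0046  0.005 ] 0.1713
-92 25 0.001 [-0.003   0.0036] 0.1709
top hook
-88 3 -0.0006 0.2076
-82 5 0.0004 0.2059
-77 5 0.0005 0.1994
-72 5 -0.0004 0.193
-67 7 0.0006 0.1952
-62 6 -0.0005 0.1971
-57 9 0.0001 0.2014
-52 7 -0.0006 0.2035
-47 5 0.0004 0.2014
-42 5 -0.0002 0.2044
```

View pics/w2.png

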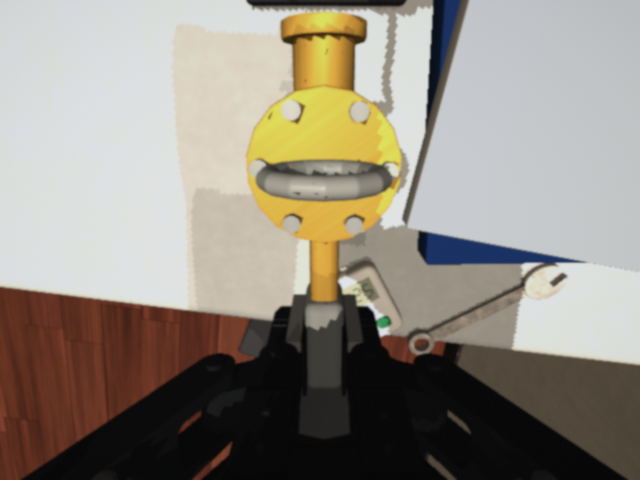

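The top view puts the hook in the stand frame as expected: seat top 0.193, tip top 0.208, lateral offset about 0. The wrist picture shows the eye at (325,182) on the plate, symmetric about the hook line. I'll creep in to just before the tip.

Scaled: 0.045 m / 0.8 = 0.0563, 0.03 m / 0.8 = 0.0375.

Request:
move_arm --plan '[{"delta_pos":[0.0125,0.0006,0.0025],"turn":[0,0,0],"fingers":1},{"delta_pos":[0.025,0.0006,0.0025],"turn":[0,0,0],"fingers":1},{"delta_pos":[0.0375,0.0006,0.0025],"turn":[0,0,0],"fingers":1},{"delta_pos":[0.0475,0.0006,0.0025],"turn":[0,0,0],"fingers":1},{"delta_pos":[0.0538,0.0006,0.0025],"turn":[0,0,0],"fingers":1},{"delta_pos":[0.0563,0.0006,0.0025],"turn":[0,0,0],"fingers":1},{"delta_pos":[0.0563,0.0006,0.0025],"turn":[0,0,0],"fingers":1},{"delta_pos":[0.0563,0.0006,0.0025],"turn":[0,0,0],"fingers":1}]'

```text
clock: 6.9
position: [0.5307, 0.1918, 0.1663]
ee_rot: [0.98, 0.199, -0.0, -0.0]
ft_force: [-0.1, -0.2, -6.8]
grip_width: 0.142
grasp_force: 107.7
```

```bash
cat > chk.py <<'E'
from h import *
from scipy.spatial.transform import Rotation as R
import sys
w=cam('wrist');o=w['obs']
ps=np.radians(23);X=np.array([np.cos(ps),np.sin(ps)]);Y=np.array([-X[1],X[0]]);O=np.array([.6795,.255,0])
e=R.from_quat(o['ee_rot']).apply([.0665,.0006,-.0325])+o['position']
print(o['clock'],'eye stand frame',((e-O)[:2]@X).round(4),((e-O)[:2]@Y).round(4),e[2].round(4),'TCP',o['position'].round(4),'F',o['ft_force'].round(2),'tq',o['torque'].round(3))
P=cloud(w);D=P-O;sx=D[...,:2]@X;sy=D[...,:2]@Y;z=P[...,2]
for nm in('wrist','top'):
    if nm=='top': t=cam('top');P=cloud(t);D=P-O;sx=D[...,:2]@X;sy=D[...,:2]@Y;z=P[...,2]
    h=(sx>-.12)&(sx<-.03)&(abs(sy)<.022)&(z>.12)&(z<.24)
    print(nm,[(round(a*1000+2.5),int(g.sum()),np.median(sy[g]).round(3),np.percentile(z[g],95).round(4)) for a in np.arange(-.12,-.03,.005) for g in [h&(sx>=a)&(sx<a+.005)] if g.sum()>1])
# pointer & marker heights
hs=cv2.cvtColor(t['color'],cv2.COLOR_RGB2HSV)
r=((hs[...,0]<8)|(hs[...,0]>172))&(hs[...,1]>150)&(sx>-.06)&(sx<.03)&(sy<-.03)&(sy>-.13)&(z>.1)
b=(hs[...,0]>100)&(hs[...,0]<130)&(hs[...,1]>150)&(z>.12)&(sx>-.09)&(sx<.03)&(sy<-.09)&(sy>-.15)
for n,m in(('ptr',r),('mark',b)):
    i=np.argsort(sy[m]); print(n,m.sum(),[(sx[m][j].round(3),sy[m][j].round(3),z[m][j].round(4)) for j in i[::max(1,len(i)//8)]])
if len(sys.argv)>1: save(w,sys.argv[1])
E
python3 chk.py w3.png
```

```text
6.9 eye stand frame -0.0951 -0.0007 0.1988 TCP [0.5307 0.1918 0.1663] F [-0.12 -0.16 -6.77] tq [-0.223  0.352  0.006]
wrist [(-118, 590, np.float64(-0.001), np.float64(0.1841)), (-112, 1488, np.float64(-0.001), np.float64(0.1868)), (-107, 2008, np.float64(-0.001), np.float64(0.1844)), (-102, 498, np.float64(0.012), np.float64(0.1842)), (-97, 1639, np.float64(-0.0), np.float64(0.216)), (-92, 4829, np.float64(-0.001), np.float64(0.2154)), (-87, 2391, np.float64(-0.0), np.float64(0.2073)), (-82, 2451, np.float64(-0.001), np.float64(0.2065)), (-77, 2011, np.float64(-0.001), np.float64(0.1994)), (-72, 1029, np.float64(-0.001), np.float64(0.1948)), (-67, 1114, np.float64(-0.001), np.float64(0.1946)), (-62, 1217, np.float64(-0.001), np.float64(0.1973)), (-57, 1624, np.float64(-0.001), np.float64(0.2008)), (-52, 1142, np.float64(-0.003), np.float64(0.1994)), (-47, 80, np.float64(-0.005), np.float64(0.1667))]
top [(-32, 2, np.float64(-0.0), np.float64(0.2004))]
ptr 55 [(np.float64(-0.0), np.float64(-0.098), np.float64(0.16)), (np.float64(0.0), np.float64(-0.091), np.float64(0.161)), (np.float
[... 348 characters left out ...]
64(0.1284)), (np.float64(-0.014), np.float64(-0.039), np.float64(0.2044)), (np.float64(-0.015), np.float64(-0.031), np.float64(0.2014))]
mark 143 [(np.float64(-0.01), np.float64(-0.133), np.float64(0.2205)), (np.float64(-0.011), np.float64(-0.128), np.float64(0.2204)), (np.float64(-0.059), np.float64(-0.126), np.float64(0.224)), (np.float64(-0.063), np.float64(-0.124), np.float64(0.2243)), (np.float64(-0.053), np.float64(-0.122), np.float64(0.2242)), (np.float64(-0.076), np.float64(-0.121), np.float64(0.226)), (np.float64(-0.06), np.float64(-0.119), np.float64(0.2233)), (np.float64(-0.006), np.float64(-0.116), np.float64(0.2247)), (np.float64(-0.009), np.float64(-0.105), np.float64(0.2129))]
```

View pics/w3.png

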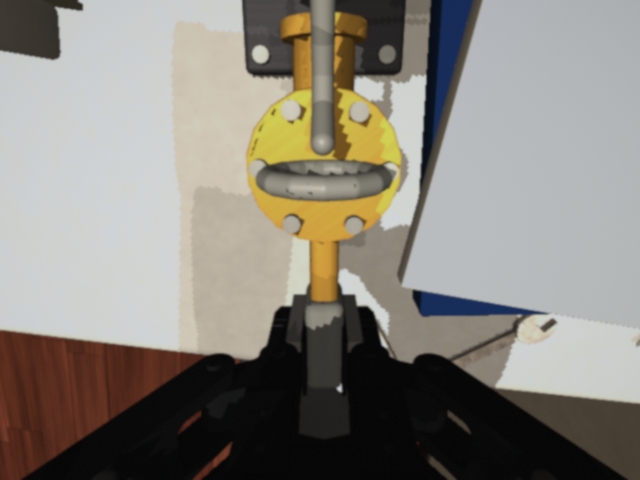

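The wrist image shows the hook tip at (322,145), centred ahead of the ring at (325,180), and the heights fit. I'll thread the ring over the tip now.

Scaled: 0.025 m / 0.8 = 0.0313, 0.009 m / 0.8 = 0.0113.

Request:
move_arm --plan '[{"delta_pos":[0.0038,0,-0.0006],"turn":[0,0,0],"fingers":1},{"delta_pos":[0.0075,0,-0.0006],"turn":[0,0,0],"fingers":1},{"delta_pos":[0.0113,0,-0.0006],"turn":[0,0,0],"fingers":1},{"delta_pos":[0.015,0,-0.0006],"turn":[0,0,0],"fingers":1},{"delta_pos":[0.0188,0,0.0006],"turn":[0,0,0],"fingers":1},{"delta_pos":[0.0225,0,0.0038],"turn":[0,0,0],"fingers":1},{"delta_pos":[0.0263,0,0.0075],"turn":[0,0,0],"fingers":1},{"delta_pos":[0.03,0,0.0113],"turn":[0,0,0],"fingers":1},{"delta_pos":[0.0313,0,0.0138],"turn":[0,0,0],"fingers":1},{"delta_pos":[0.0313,0,0.0138],"turn":[0,0,0],"fingers":1},{"delta_pos":[0.0313,0,0.0138],"turn":[0,0,0],"fingers":1}]'

```text
clock: 8.38
position: [0.5539, 0.2017, 0.1554]
ee_rot: [0.98, 0.199, 0.0, -0.0]
ft_force: [-0.3, 0.1, -6.3]
grip_width: 0.146
grasp_force: 107.7
```

```bash
python3 chk.py w4.png
```

```text
8.375 eye stand frame -0.07 -0.0007 0.1879 TCP [0.5539 0.2017 0.1554] F [-0.26  0.11 -6.32] tq [-0.211  0.4    0.034]
wrist [(-118, 10609, np.float64(-0.001), np.float64(0.2344)), (-112, 361, np.float64(-0.001), np.float64(0.1714)), (-107, 388, np.float64(-0.001), np.float64(0.1711)), (-102, 159, np.float64(-0.003), np.float64(0.1711)), (-97, 57, np.float64(-0.005), np.float64(0.1702)), (-92, 266, np.float64(-0.005), np.float64(0.1732)), (-87, 1322, np.float64(-0.001), np.float64(0.2077)), (-82, 2395, np.float64(-0.001), np.float64(0.2069)), (-77, 1149, np.float64(-0.0), np.float64(0.2007)), (-72, 1439, np.float64(-0.0), np.float64(0.205)), (-67, 4799, np.float64(-0.001), np.float64(0.2045)), (-62, 2530, np.float64(-0.0), np.float64(0.1962)), (-57, 2500, np.float64(-0.001), np.float64(0.2)), (-52, 2087, np.float64(-0.001), np.float64(0.203)), (-47, 1256, np.float64(-0.001), np.float64(0.2036)), (-42, 1284, np.float64(-0.001), np.float64(0.2036)), (-37, 1359, np.float64(-0.001), np.float64(0.2036)), (-32, 1275, np.float64(-0.001), np.float64(0.2034))]
top []
ptr 20 [(np.float64(-0.0),
[... 460 characters left out ...]
t64(0.1959)), (np.float64(-0.0), np.float64(-0.084), np.float64(0.165)), (np.float64(-0.008), np.float64(-0.082), np.float64(0.2054))]
mark 141 [(np.float64(-0.011), np.float64(-0.133), np.float64(0.2225)), (np.float64(-0.07), np.float64(-0.128), np.float64(0.2251)), (np.float64(-0.064), np.float64(-0.126), np.float64(0.2236)), (np.float64(-0.059), np.float64(-0.124), np.float64(0.2252)), (np.float64(-0.063), np.float64(-0.122), np.float64(0.2247)), (np.float64(-0.071), np.float64(-0.121), np.float64(0.2243)), (np.float64(-0.071), np.float64(-0.119), np.float64(0.2254)), (np.float64(-0.006), np.float64(-0.116), np.float64(0.2243)), (np.float64(-0.01), np.float64(-0.105), np.float64(0.2163))]
```

View pics/w4.png

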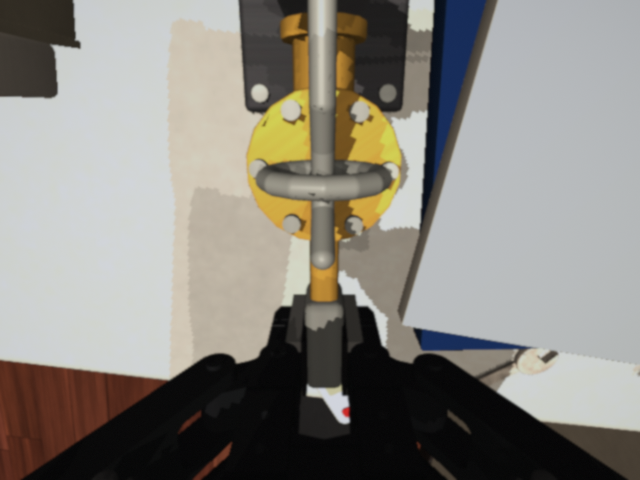

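The hook now passes through the ring, crossing at (322,185) with the tip at (322,258). I'll lower slowly.

Scaled: 0.017 m / 0.8 = 0.0213, 0.016 m / 0.8 = 0.02.

Request:
move_arm --plan '[{"delta_pos":[0,0,0.0013],"turn":[0,0,0],"fingers":1},{"delta_pos":[0,0,0.0031],"turn":[0,0,0],"fingers":1},{"delta_pos":[0,0,0.005],"turn":[0,0,0],"fingers":1},{"delta_pos":[0,0,0.0069],"turn":[0,0,0],"fingers":1},{"delta_pos":[0,0,0.0088],"turn":[0,0,0],"fingers":1},{"delta_pos":[0,0,0.0106],"turn":[0,0,0],"fingers":1},{"delta_pos":[0,0,0.0131],"turn":[0,0,0],"fingers":1},{"delta_pos":[0,0,0.0156],"turn":[0,0,0],"fingers":1},{"delta_pos":[0,0,0.0181],"turn":[0,0,0],"fingers":1},{"delta_pos":[0,0,0.02],"turn":[0,0,0],"fingers":1},{"delta_pos":[0,0,0.0213],"turn":[0,0,0],"fingers":1},{"delta_pos":[0,0,0.0213],"turn":[0,0,0],"fingers":1}]'

```text
clock: 9.98
position: [0.554, 0.2017, 0.1383]
ee_rot: [0.98, 0.199, 0.0, -0.0]
ft_force: [-0.2, 0.4, -4.2]
grip_width: 0.143
grasp_force: 107.8
```

```bash
python3 chk.py | head -2; python3 - <<'E'
from h import *
for i in range(6): camera('top');print(get_obs()['ft_force'].round(2))
E
```

```text
9.975 eye stand frame -0.0699 -0.0008 0.1709 TCP [0.554  0.2017 0.1383] F [-0.2   0.39 -4.19] tq [-0.105  0.274 -0.043]
wrist [(-118, 10697, np.float64(-0.001), np.float64(0.2173)), (-112, 365, np.float64(-0.001), np.float64(0.1542)), (-107, 200, np.float64(-0.002), np.float64(0.1541)), (-102, 28, np.float64(-0.005), np.float64(0.1529)), (-97, 31, np.float64(-0.005), np.float64(0.1526)), (-92, 254, np.float64(-0.005), np.float64(0.1564)), (-87, 1320, np.float64(-0.001), np.float64(0.1967)), (-82, 2464, np.float64(-0.001), np.float64(0.1958)), (-77, 1249, np.float64(-0.0), np.float64(0.1896)), (-72, 1592, np.float64(-0.0), np.float64(0.1881)), (-67, 4716, np.float64(-0.001), np.float64(0.1876)), (-62, 2593, np.float64(-0.001), np.float64(0.1853)), (-57, 2509, np.float64(-0.001), np.float64(0.189)), (-52, 2204, np.float64(-0.001), np.float64(0.1919)), (-47, 1335, np.float64(-0.001), np.float64(0.1925)), (-42, 1381, np.float64(-0.001), np.float64(0.1925)), (-37, 1456, np.float64(-0.001), np.float64(0.1925)), (-32, 1012, np.float64(-0.001), np.float64(0.1919))]
[-0.14  0.39 -5.05]
[ 0.06  0.75 -4.24]
[-0.61 -0.72 -3.94]
[-0.23 -0.08 -4.61]
[-0.27 -1.09 -5.24]
[ 1.65 -0.03 -5.47]
```

Scaled: 0.026 m / 0.8 = 0.0325, 0.025 m / 0.8 = 0.0313.

Request:
move_arm --plan '[{"delta_pos":[0,0,0.0019],"turn":[0,0,0],"fingers":1},{"delta_pos":[0,0,0.005],"turn":[0,0,0],"fingers":1},{"delta_pos":[0,0,0.0081],"turn":[0,0,0],"fingers":1},{"delta_pos":[0,0,0.0113],"turn":[0,0,0],"fingers":1},{"delta_pos":[0,0,0.0144],"turn":[0,0,0],"fingers":1},{"delta_pos":[0,0,0.0175],"turn":[0,0,0],"fingers":1},{"delta_pos":[0,0,0.0206],"turn":[0,0,0],"fingers":1},{"delta_pos":[0,0,0.0238],"turn":[0,0,0],"fingers":1},{"delta_pos":[0,0,0.0269],"turn":[0,0,0],"fingers":1},{"delta_pos":[0,0,0.0294],"turn":[0,0,0],"fingers":1},{"delta_pos":[0,0,0.0313],"turn":[0,0,0],"fingers":1},{"delta_pos":[0,0,0.0325],"turn":[0,0,0],"fingers":1}]'

```text
clock: 11.88
position: [0.5541, 0.2017, 0.1124]
ee_rot: [0.98, 0.199, 0.0, -0.0]
ft_force: [0.1, 0.4, -0.7]
grip_width: 0.145
grasp_force: 108.4
```

```bash
cat > av.py <<'E'
from h import *
F=[];Q=[]
for i in range(30): camera('top');o=get_obs();F.append(o['ft_force']);Q.append(o['torque'])
print(o['clock'],o['position'],np.mean(F,0).round(3),np.std(F,0).round(2),np.mean(Q,0).round(3),np.std(Q,0).round(3))
E
python3 av.py; python3 chk.py | head -2|cut -c1-900
```

```text
13.375 [0.55396844 0.20168015 0.11234929] [ 1.655  0.487 -0.183] [0.6  0.41 0.53] [ 0.105 -0.269 -0.006] [0.031 0.06  0.033]
13.375 eye stand frame -0.0699 -0.0007 0.1449 TCP [0.554  0.2017 0.1123] F [1.16 0.54 0.35] tq [ 0.103 -0.317 -0.018]
wrist [(-118, 10690, np.float64(-0.001), np.float64(0.1913)), (-112, 370, np.float64(-0.001), np.float64(0.1283)), (-107, 182, np.float64(-0.002), np.float64(0.1283)), (-102, 26, np.float64(-0.005), np.float64(0.127)), (-97, 31, np.float64(-0.005), np.float64(0.1268)), (-92, 260, np.float64(-0.005), np.float64(0.1303)), (-87, 1330, np.float64(-0.001), np.float64(0.1712)), (-82, 2468, np.float64(-0.001), np.float64(0.1704)), (-77, 1197, np.float64(-0.0), np.float64(0.1642)), (-72, 1694, np.float64(-0.0), np.float64(0.1623)), (-67, 4708, np.float64(-0.001), np.float64(0.1618)), (-62, 2602, np.float64(-0.001), np.float64(0.1598)), (-57, 2515, np.float64(-0.001), np.float64(0.1636)), (-52, 2203, np.float64(-0.001), np.float64(0.1664)), (-47, 1203, np.float64(-0.001), np.float64(0.167)), (-42, 899, np.float64(-0.001), np.float64(0.1671)), (-37, 948, np.float64(-0.001), np.float64(0.1671)), (-
```

```bash
python3 - <<'E'
from h import *
for i in range(8):
    o=get_obs();c=camera('scene' if i%4==0 else 'wrist');print(o['clock'],o['position'].round(4),o['ft_force'].round(2),o['torque'].round(3),o['grasp_force'].round(1),o['tau'].round(2))
s=camera('scene');cv2.imwrite('pics/s3.png',cv2.resize(s['color'][150:310,220:400],None,fx=4,fy=3.7,interpolation=cv2.INTER_CUBIC)[:,:,::-1])
E
```

```text
Traceback (most recent call last):
AttributeError: 'float' object has no attribute 'round'
```

```bash
python3 - <<'E'
from h import *
for i in range(8):
    o=get_obs();c=camera('scene' if i%4==0 else 'wrist');print(o['clock'],o['position'].round(4),o['ft_force'].round(2),o['torque'].round(3),round(o['grasp_force'],1),o['tau'].round(2))
s=camera('scene');cv2.imwrite('pics/s3.png',cv2.resize(s['color'][150:310,220:400],None,fx=4,fy=3.7,interpolation=cv2.INTER_CUBIC)[:,:,::-1])
E
```

```text
13.525 [0.5539 0.2017 0.1123] [2.65 1.03 0.58] [ 0.148 -0.377  0.015] 108.4 [ 2.000e-02 -5.605e+01  7.150e+00 -3.357e+01  7.000e-02  6.400e-01
  1.000e-02]
13.575 [0.5539 0.2017 0.1123] [1.94 1.23 0.77] [ 0.155 -0.315  0.001] 108.4 [ 2.000e-02 -5.605e+01  7.160e+00 -3.356e+01  7.000e-02  6.400e-01
  1.000e-02]
13.625 [0.5539 0.2017 0.1123] [1.2  0.56 0.16] [ 0.148 -0.358  0.022] 108.4 [ 2.000e-02 -5.605e+01  7.150e+00 -3.355e+01  7.000e-02  6.500e-01
  1.000e-02]
13.675 [0.5539 0.2017 0.1123] [ 2.24  0.72 -0.84] [ 0.158 -0.304  0.079] 108.4 [ 3.000e-02 -5.605e+01  7.160e+00 -3.355e+01  7.000e-02  6.500e-01
  1.000e-02]
13.725 [0.5539 0.2017 0.1123] [ 1.85  0.56 -0.09] [ 0.167 -0.368  0.065] 108.4 [ 3.000e-02 -5.605e+01  7.160e+00 -3.354e+01  7.000e-02  6.600e-01
  0.000e+00]
13.775 [0.5539 0.2017 0.1123] [3.   0.27 0.13] [ 0.034 -0.344 -0.096] 108.4 [ 3.000e-02 -5.605e+01  7.160e+00 -3.354e+01  7.000e-02  6.600e-01
  0.000e+00]
13.825 [0.5539 0.2017 0.1123] [2.67 0.89 0.27] [ 0.14  -0.381  0.002] 108.4 [ 3.000e-02 -5.605e+01  7.160e+00 -3.353e+01  7.000e-02  6.600e-01
  0.000e+00]
13.875 [0.5539 0.2017 0.1123] [ 3.32  1.38 -0.52] [ 0.102 -0.332 -0.002] 108.4 [ 3.000e-02 -5.604e+01  7.160e+00 -3.352e+01  7.000e-02  6.700e-01
  0.000e+00]
```

View pics/s3.png

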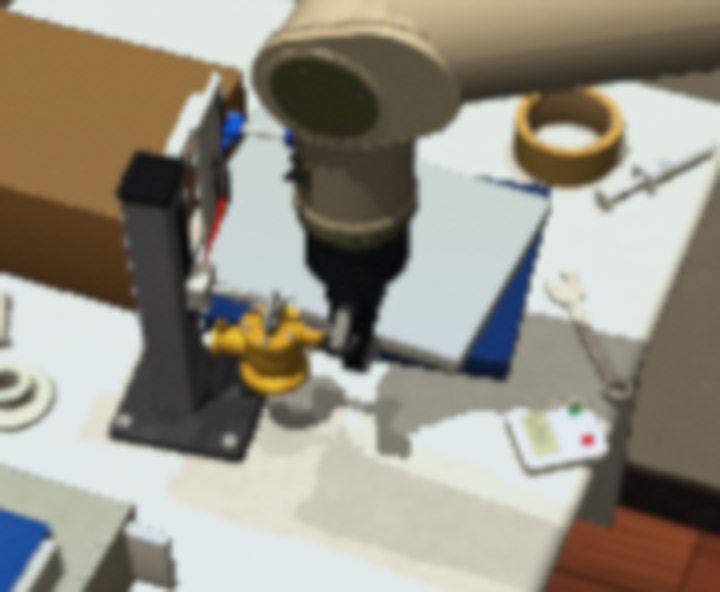

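The creeping +x force (about 2.5 N, with a matching moment at the wrist) means the ring bears on the tip-side slope of the trough. The measured profile is symmetric near −67, so I'll shift 2.5 mm towards the stand to relax it.

Scaled: 0.0025 m / 0.8 = 0.0031, 0.002 m / 0.8 = 0.0025.

Request:
move_arm --plan '[{"delta_pos":[0.0006,0,0],"turn":[0,0,0],"fingers":1},{"delta_pos":[0.0013,0,0],"turn":[0,0,0],"fingers":1},{"delta_pos":[0.0019,0,0],"turn":[0,0,0],"fingers":1},{"delta_pos":[0.0025,0,0],"turn":[0,0,0],"fingers":1},{"delta_pos":[0.0031,0,0],"turn":[0,0,0],"fingers":1},{"delta_pos":[0.0031,0,0],"turn":[0,0,0],"fingers":1}]'

```text
clock: 14.72
position: [0.555, 0.2021, 0.1116]
ee_rot: [0.98, 0.199, -0.001, 0.0]
ft_force: [-6.2, -1.8, -0.8]
grip_width: 0.141
grasp_force: 108.6
```

```bash
sed -i 's/range(30)/range(16)/' av.py; python3 av.py; python3 chk.py | cut -c1-900
```

```text
15.525 [0.55501567 0.20212471 0.11161652] [-6.197 -2.321  0.01 ] [0.42 0.55 0.38] [-0.396  1.072  0.015] [0.027 0.026 0.03 ]
15.525 eye stand frame -0.0687 -0.0007 0.1439 TCP [0.555  0.2021 0.1116] F [-5.38 -1.82  0.56] tq [-0.414  1.046  0.032]
wrist [(-118, 11213, np.float64(-0.001), np.float64(0.1905)), (-112, 386, np.float64(-0.001), np.float64(0.1281)), (-107, 114, np.float64(-0.003), np.float64(0.1277)), (-102, 25, np.float64(-0.005), np.float64(0.1264)), (-97, 33, np.float64(-0.005), np.float64(0.1264)), (-92, 165, np.float64(-0.005), np.float64(0.1297)), (-87, 1104, np.float64(-0.001), np.float64(0.1707)), (-82, 2452, np.float64(-0.001), np.float64(0.1699)), (-77, 1455, np.float64(-0.0), np.float64(0.1634)), (-72, 1079, np.float64(-0.0), np.float64(0.1613)), (-67, 4979, np.float64(-0.001), np.float64(0.1616)), (-62, 2591, np.float64(-0.001), np.float64(0.1592)), (-57, 2576, np.float64(-0.001), np.float64(0.1629)), (-52, 2333, np.float64(-0.001), np.float64(0.1658)), (-47, 1481, np.float64(-0.001), np.float64(0.1663)), (-42, 883, np.float64(-0.001), np.float64(0.1665)), (-37, 
[... 478 characters left out ...]
oat64(0.1629)), (np.float64(-0.009), np.float64(-0.082), np.float64(0.163)), (np.float64(-0.011), np.float64(-0.079), np.float64(0.1665))]
mark 143 [(np.float64(-0.012), np.float64(-0.132), np.float64(0.2253)), (np.float64(-0.061), np.float64(-0.128), np.float64(0.225)), (np.float64(-0.06), np.float64(-0.126), np.float64(0.2251)), (np.float64(-0.073), np.float64(-0.124), np.float64(0.2253)), (np.float64(-0.072), np.float64(-0.123), np.float64(0.224)), (np.float64(-0.066), np.float64(-0.121), np.float64(0.2227)), (np.float64(-0.06), np.float64(-0.119), np.float64(0.2234)), (np.float64(-0.007), np.float64(-0.116), np.float64(0.226)), (np.float64(-0.008), np.float64(-0.106), np.float64(0.217))]
```

The horizontal force has now reversed to −6 N, so the ring's neutral position is about 0.7 mm from the earlier one. I'll back off.

Scaled: -0.0015 m / 0.8 = -0.0019, -0.001 m / 0.8 = -0.0013.

Request:
move_arm --plan '[{"delta_pos":[-0.0006,0,0],"turn":[0,0,0],"fingers":1},{"delta_pos":[-0.0013,0,0],"turn":[0,0,0],"fingers":1},{"delta_pos":[-0.0019,0,0],"turn":[0,0,0],"fingers":1},{"delta_pos":[-0.0019,0,0],"turn":[0,0,0],"fingers":1},{"delta_pos":[-0.0019,0,0],"turn":[0,0,0],"fingers":1},{"delta_pos":[-0.0019,0,0],"turn":[0,0,0],"fingers":1}]'

```text
clock: 16.38
position: [0.5549, 0.2021, 0.1123]
ee_rot: [0.98, 0.199, 0.0, -0.0]
ft_force: [-2.1, -1.0, 0.1]
grip_width: 0.145
grasp_force: 108.6
```

```bash
python3 av.py; python3 chk.py | head -1
```

```text
17.175 [0.55488549 0.20209154 0.11234746] [-2.358 -1.062 -0.312] [0.54 0.56 0.48] [-0.148  0.451  0.015] [0.033 0.039 0.031]
17.175 eye stand frame -0.0689 -0.0007 0.1449 TCP [0.5549 0.2021 0.1123] F [-2.41 -0.81  0.01] tq [-0.16   0.453 -0.032]
```

Scaled: -0.0008 m / 0.8 = -0.001, -0.0004 m / 0.8 = -0.0005.

Request:
move_arm --plan '[{"delta_pos":[-0.0005,0,0],"turn":[0,0,0],"fingers":1},{"delta_pos":[-0.001,0,0],"turn":[0,0,0],"fingers":1},{"delta_pos":[-0.001,0,0],"turn":[0,0,0],"fingers":1},{"delta_pos":[-0.001,0,0],"turn":[0,0,0],"fingers":1}]'

```text
clock: 17.77
position: [0.5545, 0.2019, 0.1126]
ee_rot: [0.98, 0.199, 0.001, -0.0]
ft_force: [2.7, 0.5, 0.1]
grip_width: 0.144
grasp_force: 108.6
```

```bash
python3 av.py; python3 chk.py | head -1
```

```text
18.575 [0.55415379 0.20180132 0.11233759] [ 3.222  1.777 -0.116] [0.5  0.51 0.53] [ 0.238 -0.505  0.02 ] [0.037 0.079 0.025]
18.575 eye stand frame -0.0697 -0.0007 0.1449 TCP [0.5542 0.2018 0.1123] F [3.82 1.56 0.12] tq [ 0.304 -0.574  0.021]
```

Request:
move_arm --plan '[{"delta_pos":[0.0003,0,0],"turn":[0,0,0],"fingers":1},{"delta_pos":[0.0005,0,0],"turn":[0,0,0],"fingers":1},{"delta_pos":[0.0005,0,0],"turn":[0,0,0],"fingers":1},{"delta_pos":[0.0005,0,0],"turn":[0,0,0],"fingers":1},{"delta_pos":[0.0005,0,0],"turn":[0,0,0],"fingers":1},{"delta_pos":[0.0005,0,0],"turn":[0,0,0],"fingers":1}]'

```text
clock: 19.42
position: [0.5543, 0.2018, 0.1122]
ee_rot: [0.98, 0.199, -0.0, -0.0]
ft_force: [0.0, 0.8, -1.1]
grip_width: 0.147
grasp_force: 108.7
```

```bash
sed -i 's/range(16)/range(24)/' av.py; python3 av.py; python3 chk.py | head -1
```

```text
20.625 [0.55443404 0.20191188 0.11230785] [ 0.127  0.63  -0.189] [0.63 0.48 0.6 ] [ 0.115 -0.027  0.027] [0.037 0.067 0.029]
20.625 eye stand frame -0.0694 -0.0007 0.1448 TCP [0.5544 0.2019 0.1123] F [-0.31  0.36 -1.28] tq [0.072 0.018 0.072]
```

Scaled: 0.001 m / 0.8 = 0.0013, 0.0005 m / 0.8 = 0.0006.

Request:
move_arm --force 20 --plan '[{"delta_pos":[0,0,0.0006],"turn":[0,0,0],"fingers":1},{"delta_pos":[0,0,0.0013],"turn":[0,0,0],"fingers":1},{"delta_pos":[0,0,0.0013],"turn":[0,0,0],"fingers":1},{"delta_pos":[0,0,0.0013],"turn":[0,0,0],"fingers":1}]'

```text
clock: 21.22
position: [0.5544, 0.2019, 0.1113]
ee_rot: [0.98, 0.199, -0.0, -0.0]
ft_force: [-0.3, 1.0, -0.3]
grip_width: 0.141
grasp_force: 108.6
```

```bash
python3 av.py; python3 chk.py | head -2|cut -c 1-760;python3 -c "
from h import *;o=get_obs();print(o['grasp_force'],o['grip_width'])"
```

```text
22.425 [0.55445768 0.20188796 0.11129622] [-0.437  0.348 -0.018] [0.55 0.54 0.31] [0.032 0.098 0.031] [0.024 0.031 0.024]
22.425 eye stand frame -0.0694 -0.0007 0.1438 TCP [0.5545 0.2019 0.1113] F [-0.43  0.17  0.52] tq [-0.012  0.095  0.088]
wrist [(-118, 11069, np.float64(-0.001), np.float64(0.1902)), (-112, 360, np.float64(-0.001), np.float64(0.1274)), (-107, 156, np.float64(-0.002), np.float64(0.1273)), (-102, 26, np.float64(-0.005), np.float64(0.1257)), (-97, 30, np.float64(-0.005), np.float64(0.1259)), (-92, 213, np.float64(-0.005), np.float64(0.1295)), (-87, 1216, np.float64(-0.001), np.float64(0.1702)), (-82, 2474, np.float64(-0.001), np.float64(0.1695)), (-77, 1337, np.float64(-0.001), np.float64(0.1631)), (-72, 1394, np.float64(-0.0), np.float64(0.1613)), (-67, 4839, np.float64(-0.001), np.float64(0.161)), (-62, 2595, np.float64(-0.0), np.float64(0.1589)), (-57, 2561, np.float64(-0.001), np.float64(0.1626)), (-52, 2262, np.float64(-0.001), np.float64(0.1654)), (-47, 1309, np.flo
108.63855242729187 0.14634199113617383
```

Forces are balanced to within noise at about 37.5 mm. I'll release gradually.

Request:
move_arm --plan '[{"delta_pos":[0,0,0],"turn":[0,0,0],"fingers":0.85},{"delta_pos":[0,0,0],"turn":[0,0,0],"fingers":0.84},{"delta_pos":[0,0,0],"turn":[0,0,0],"fingers":0.83},{"delta_pos":[0,0,0],"turn":[0,0,0],"fingers":0.82},{"delta_pos":[0,0,0],"turn":[0,0,0],"fingers":0.8},{"delta_pos":[0,0,0],"turn":[0,0,0],"fingers":0.77},{"delta_pos":[0,0,0],"turn":[0,0,0],"fingers":0.72},{"delta_pos":[0,0,0],"turn":[0,0,0],"fingers":0.65},{"delta_pos":[0,0,0],"turn":[0,0,0],"fingers":0.55},{"delta_pos":[0,0,0],"turn":[0,0,0],"fingers":0.45},{"delta_pos":[0,0,0],"turn":[0,0,0],"fingers":0.45},{"delta_pos":[0,0,0],"turn":[0,0,0],"fingers":0.45}]'

```text
clock: 24.02
position: [0.5545, 0.2019, 0.1113]
ee_rot: [0.98, 0.199, 0.0, -0.0]
ft_force: [-0.8, -0.3, -0.6]
grip_width: 0.55
grasp_force: 0.0
```

```bash
python3 chk.py | cut -c 1-900;python3 - <<'E'
from h import *
w=cam('wrist');P=cloud(w);T,m=eye(w,P,w['obs'],-.02)
q=T[m];print('ring',cv2.minAreaRect(q[:,:2].astype(np.float32)))
hsv=cv2.cvtColor(w['color'],cv2.COLOR_RGB2HSV)
m=(abs(T[...,0])<.012)&(abs(T[...,1])<.015)&(T[...,2]<.03)&(T[...,2]>-.05);q=T[m];print('tab',len(q),np.nanpercentile(q,[2,98],axis=0))
E
```

```text
24.025 eye stand frame -0.0693 -0.0007 0.1438 TCP [0.5545 0.2019 0.1113] F [-0.84 -0.29 -0.6 ] tq [ 0.042 -0.011  0.065]
wrist [(-118, 7286, np.float64(0.011), np.float64(0.1907)), (-112, 384, np.float64(-0.0), np.float64(0.1289)), (-107, 198, np.float64(-0.001), np.float64(0.1286)), (-102, 33, np.float64(-0.005), np.float64(0.1261)), (-97, 42, np.float64(-0.005), np.float64(0.1265)), (-92, 289, np.float64(0.004), np.float64(0.1303)), (-87, 1387, np.float64(-0.001), np.float64(0.1704)), (-82, 2542, np.float64(-0.001), np.float64(0.1696)), (-77, 1338, np.float64(-0.0), np.float64(0.1634)), (-72, 1421, np.float64(-0.0), np.float64(0.1613)), (-67, 4848, np.float64(-0.001), np.float64(0.1612)), (-62, 2615, np.float64(-0.0), np.float64(0.159)), (-57, 2476, np.float64(-0.001), np.float64(0.1628)), (-52, 2165, np.float64(-0.001), np.float64(0.1656)), (-47, 1130, np.float64(-0.001), np.float64(0.1662)), (-42, 905, np.float64(-0.001), np.float64(0.1664)), (-37, 952, np.float64(-0.001), np.float64(0.1664)), (-32, 32
top []
ptr 19 [(np.float64(-0.008), np.float64(-0.095), np.float64(0.1644)), (
[... 621 characters left out ...]
), (np.float64(-0.006), np.float64(-0.128), np.float64(0.2212)), (np.float64(-0.005), np.float64(-0.126), np.float64(0.2205)), (np.float64(-0.059), np.float64(-0.124), np.float64(0.2245)), (np.float64(-0.013), np.float64(-0.122), np.float64(0.2198)), (np.float64(-0.071), np.float64(-0.121), np.float64(0.2236)), (np.float64(-0.016), np.float64(-0.119), np.float64(0.2198)), (np.float64(-0.017), np.float64(-0.116), np.float64(0.2129)), (np.float64(-0.01), np.float64(-0.105), np.float64(0.2165))]
ring ((0.06546272337436676, 0.0003985520452260971), (0.04461340606212616, 0.0391734316945076), 31.688217163085938)
tab 2257 [[-0.01150577 -0.00629837 -0.02150525]
 [ 0.01157547  0.00708582 -0.01761291]]
```

The release was clean: the hook tip is at 0.1704 (unloaded 0.2077), so the travel is 37.4 mm. I'll dwell, then retreat upward.

Scaled: -0.16 m / 0.8 = -0.2, -0.145 m / 0.8 = -0.1813, -0.4 rad / 6.2832 = -0.0637.

Request:
move_arm --plan '[{"delta_pos":[0,0,0],"turn":[0,0,0],"fingers":0.4},{"delta_pos":[0,0,0],"turn":[0,0,0],"fingers":0.4},{"delta_pos":[0,0,-0.0063],"turn":[0,0,0],"fingers":0.4},{"delta_pos":[0,0,-0.0188],"turn":[0,0,0],"fingers":0.4},{"delta_pos":[0,0,-0.0375],"turn":[0,0,0],"fingers":0.4},{"delta_pos":[0,0,-0.0625],"turn":[0,0,0],"fingers":0.4},{"delta_pos":[0,0,-0.0938],"turn":[0,0,0],"fingers":0.4},{"delta_pos":[0,0,-0.125],"turn":[0,0,0],"fingers":0.3},{"delta_pos":[0,0,-0.1563],"turn":[0,0,-0.0159],"fingers":0.2},{"delta_pos":[0,0,-0.1813],"turn":[0,0,-0.0398],"fingers":0.2},{"delta_pos":[0,0,-0.2],"turn":[0,0,-0.0637],"fingers":0.2},{"delta_pos":[0,0,-0.2],"turn":[0,0,-0.0637],"fingers":0.2}]'

```text
clock: 25.68
position: [0.5551, 0.2019, 0.2734]
ee_rot: [0.921, 0.389, 0.002, -0.0]
ft_force: [0.2, -0.8, -0.2]
grip_width: 0.799
grasp_force: 0.0
```

```bash
cat > mk.py <<'E'
from h import *
ps=np.radians(23);X=np.array([np.cos(ps),np.sin(ps)]);Y=np.array([-X[1],X[0]]);O=np.array([.6795,.255,0])
for nm in('top','scene','wrist'):
    t=cam(nm);P=cloud(t);D=P-O;sx=D[...,:2]@X;sy=D[...,:2]@Y;z=P[...,2];hs=cv2.cvtColor(t['color'],cv2.COLOR_RGB2HSV)
    red=((hs[...,0]<8)|(hs[...,0]>172))&(hs[...,1]>140)
    blu=(hs[...,0]>100)&(hs[...,0]<130)&(hs[...,1]>140)
    box=(z>.12)&(z<.27)
    R=red&box&(sx>-.03)&(sx<.01)&(sy<-.04)&(sy>-.12)
    H=blu&box&(sx>-.09)&(sx<-.045)&(sy<-.10)&(sy>-.15)
    M=blu&box&(sx>-.03)&(sx<.01)&(sy<-.09)&(sy>-.15)
    E=np.zeros_like(R);E=(hs[...,1]<80)&(abs(sx+.07)<.03)&(abs(sy)<.02)&(z>.14)&(z<.21)
    for n,m in(('ptr',R),('handle',H),('mtip',M),('hook',E)):
        if m.sum()>3:
            a=np.c_[sx[m],sy[m],z[m]];print(nm,n,m.sum(),'med',np.median(a,0).round(4),'lo',np.percentile(a,5,axis=0).round(4),'hi',np.percentile(a,95,axis=0).round(4))
o=get_obs();print(o['clock'],o['position'],o['ee_rot'],o['joint_pos'].round(2))
E
python3 mk.py
```

```text
top handle 71 med [-0.0662 -0.1235  0.2249] lo [-0.078  -0.1283  0.2209] hi [-0.0547 -0.1181  0.2288]
top mtip 75 med [-0.0101 -0.1197  0.2212] lo [-0.0161 -0.1315  0.2026] hi [-0.0034 -0.1035  0.2264]
scene ptr 17 med [-0.0093 -0.0833  0.1636] lo [-0.0127 -0.1005  0.1397] hi [ 0.0002 -0.06    0.168 ]
scene handle 40 med [-0.0659 -0.1197  0.2243] lo [-0.0777 -0.1271  0.2144] hi [-0.0559 -0.1139  0.231 ]
scene mtip 32 med [-0.0105 -0.118   0.2206] lo [-0.0161 -0.1286  0.2107] hi [-0.003  -0.1073  0.2257]
scene hook 55 med [-0.071   0.0018  0.1614] lo [-0.087  -0.0094  0.1502] hi [-0.0444  0.0141  0.1706]
wrist ptr 637 med [-0.0101 -0.0707  0.164 ] lo [-0.013  -0.0941  0.1366] hi [-0.0003 -0.0432  0.1653]
wrist handle 2255 med [-0.0635 -0.1188  0.2251] lo [-0.0754 -0.1282  0.212 ] hi [-0.0522 -0.1172  0.2272]
wrist mtip 374 med [-0.0096 -0.1113  0.2174] lo [-0.0164 -0.1163  0.2132] hi [-0.0065 -0.1013  0.2192]
wrist hook 1039 med [-0.0687 -0.0002  0.1605] lo [-0.0838 -0.0112  0.1535] hi [-0.0431  0.0126  0.1687]
25.825 [0.55421103 0.2017759  0.27091436] [ 9.21699747e-01  3.87903981e-01 -2.75719135e-04 -4.06022038e-05] [-0.78  0.25  0.42  1.54 -0.1   1.38 -1.12]
```

Scaled: -0.17 rad / 6.2832 = -0.0271.

Request:
move_arm --plan '[{"delta_pos":[0,0,0],"turn":[0,0,-0.0271],"fingers":0.2},{"delta_pos":[0,0,0],"turn":[0,0,-0.0541],"fingers":0.2},{"delta_pos":[0,0,0],"turn":[0,0,-0.0812],"fingers":0.2},{"delta_pos":[0,0,0],"turn":[0,0,-0.1082],"fingers":0.2},{"delta_pos":[0,0,0],"turn":[0,0,-0.1353],"fingers":0.2},{"delta_pos":[0,0,0],"turn":[0,0,-0.1623],"fingers":0.2},{"delta_pos":[0,0,0],"turn":[0,0,-0.1894],"fingers":0.2},{"delta_pos":[0,0,0],"turn":[0,0,-0.2165],"fingers":0.2},{"delta_pos":[0,0,0],"turn":[0,0,-0.2435],"fingers":0.2},{"delta_pos":[0,0,0],"turn":[0,0,-0.2706],"fingers":0.2},{"delta_pos":[0,0,0],"turn":[0,0,-0.2976],"fingers":0.2},{"delta_pos":[0,0,0],"turn":[0,0,-0.3247],"fingers":0.2}]'

```text
clock: 27.32
position: [0.5541, 0.2018, 0.2705]
ee_rot: [0.149, 0.989, -0.0, -0.001]
ft_force: [-0.7, -0.0, -0.1]
grip_width: 0.803
grasp_force: 0.0
```

```bash
python3 - <<'E'
from h import *
from scipy.spatial.transform import Rotation as R
o=get_obs();print(o['clock'],o['position'],o['joint_pos'].round(2))
r=R.from_quat(o['ee_rot']).as_matrix();y=np.degrees(np.arctan2(r[1,0],r[0,0]));print(y)
# commanded yaw = 23+22.92+116.88
yc=np.radians(162.8);ax=np.array([np.cos(yc),np.sin(yc)]);ay=np.array([np.sin(yc),-np.cos(yc)])
d=np.array([.6682,.1166])-[.5544,.2019];print(d@ax,d@ay,'turn',-(np.radians(203)-yc))
E
```

```text
27.325 [0.55412381 0.20180719 0.27045858] [-0.59  0.24  0.2   1.53 -0.05  1.38  0.88]
162.8977305945741
-0.13393457427827987 -0.04783366819402344 turn -0.7016223593017199
```

Scaled: -0.134 m / 0.8 = -0.1675, -0.048 m / 0.8 = -0.06, -0.7 rad / 6.2832 = -0.1114.

Request:
move_arm --plan '[{"delta_pos":[-0.025,-0.0088,0],"turn":[0,0,-0.0191],"fingers":0.3},{"delta_pos":[-0.0563,-0.02,0],"turn":[0,0,-0.0414],"fingers":0.3},{"delta_pos":[-0.0875,-0.0313,0],"turn":[0,0,-0.0637],"fingers":0.3},{"delta_pos":[-0.1188,-0.0425,0],"turn":[0,0,-0.0859],"fingers":0.3},{"delta_pos":[-0.15,-0.0538,0],"turn":[0,0,-0.1035],"fingers":0.3},{"delta_pos":[-0.1675,-0.06,0],"turn":[0,0,-0.1114],"fingers":0.3},{"delta_pos":[-0.1675,-0.06,0],"turn":[0,0,-0.1114],"fingers":0.3},{"delta_pos":[-0.1675,-0.06,0],"turn":[0,0,-0.1114],"fingers":0.3}]'

```text
clock: 28.32
position: [0.6675, 0.117, 0.2709]
ee_rot: [-0.197, 0.98, 0.0, -0.0]
ft_force: [-0.7, 0.8, 0.1]
grip_width: 0.702
grasp_force: 0.0
```

```bash
python3 mk.py; python3 - <<'E'
from h import *
from scipy.spatial.transform import Rotation as R
w=cam('wrist');o=w['obs'];P=cloud(w)
T=R.from_quat(o['ee_rot']).inv().apply(P.reshape(-1,3)-o['position']).reshape(P.shape)
hs=cv2.cvtColor(w['color'],cv2.COLOR_RGB2HSV);m=(hs[...,0]>100)&(hs[...,0]<130)&(hs[...,1]>140)&(abs(T[...,0])<.03)&(abs(T[...,1])<.02)&(T[...,2]<.08)
q=T[m];print('handle in tool',len(q),np.percentile(q,[3,50,97],axis=0).round(4))
E
```

```text
top ptr 13 med [-0.0117 -0.0564  0.1629] lo [-0.0136 -0.0674  0.1605] hi [-0.0105 -0.0425  0.1659]
top hook 83 med [-0.0699  0.      0.1584] lo [-0.0828 -0.0128  0.1509] hi [-0.045   0.0132  0.1668]
scene ptr 15 med [-0.0094 -0.0807  0.1641] lo [-0.0133 -0.0959  0.1384] hi [-0.0005 -0.0572  0.1692]
scene handle 32 med [-0.0654 -0.1187  0.2235] lo [-0.0762 -0.1232  0.2139] hi [-0.0562 -0.1159  0.2294]
scene mtip 30 med [-0.0107 -0.1186  0.2214] lo [-0.0154 -0.1302  0.2079] hi [-0.0041 -0.1063  0.2258]
scene hook 55 med [-0.0705  0.0003  0.1614] lo [-0.0867 -0.0117  0.1512] hi [-0.0439  0.014   0.1691]
wrist ptr 316 med [-0.0105 -0.0778  0.1636] lo [-0.0139 -0.0946  0.1619] hi [-0.0071 -0.0418  0.1648]
wrist handle 1252 med [-0.0676 -0.1246  0.2261] lo [-0.0782 -0.1299  0.2183] hi [-0.0536 -0.1194  0.2272]
wrist mtip 1007 med [-0.0119 -0.1226  0.2225] lo [-0.0172 -0.1335  0.2158] hi [-0.0059 -0.1056  0.2239]
wrist hook 1056 med [-0.0702 -0.0023  0.1597] lo [-0.0849 -0.016   0.1454] hi [-0.0442  0.0112  0.1684]
28.475 [0.66768043 0.11707874 0.27140719] [-1.97865160e-01  9.80229225e-01  2.08131059e-04  2.94144668e-05] [-0.36  0.44  0.17  1.27 -0.07  1.44  1.78]
handle in tool 1250 [[-0.0119 -0.008   0.0441]
 [ 0.0028 -0.0024  0.0454]
 [ 0.0135  0.0032  0.0555]]
```

Scaled: 0.062 m / 0.8 = 0.0775, -0.002 m / 0.8 = -0.0025.

Request:
move_arm --force 40 --plan '[{"delta_pos":[0,-0.0025,0.015],"turn":[0,0,0],"fingers":0.3},{"delta_pos":[0,-0.0025,0.0338],"turn":[0,0,0],"fingers":0.3},{"delta_pos":[0,-0.0025,0.0525],"turn":[0,0,0],"fingers":0.3},{"delta_pos":[0,-0.0025,0.0688],"turn":[0,0,0],"fingers":0.3},{"delta_pos":[0,-0.0025,0.0775],"turn":[0,0,0],"fingers":0.3},{"delta_pos":[0,-0.0025,0.0775],"turn":[0,0,0],"fingers":0.4},{"delta_pos":[0,-0.0025,0.0775],"turn":[0,0,0],"fingers":0.6},{"delta_pos":[0,-0.0025,0.0775],"turn":[0,0,0],"fingers":0.75},{"delta_pos":[0,-0.0025,0.0775],"turn":[0,0,0],"fingers":0.85},{"delta_pos":[0,-0.0025,0.0775],"turn":[0,0,0],"fingers":1},{"delta_pos":[0,-0.0025,0.0775],"turn":[0,0,0],"fingers":1},{"delta_pos":[0,-0.0025,0.0775],"turn":[0,0,0],"fingers":1}]'

```text
clock: 30.02
position: [0.6687, 0.1157, 0.2096]
ee_rot: [-0.198, 0.98, 0.001, 0.0]
ft_force: [-3.1, 5.2, 1.3]
grip_width: 0.157
grasp_force: 41.6
```

```bash
python3 mk.py|grep -v top; python3 -c "
from h import *;o=get_obs();print(o['ft_force'],o['grasp_force'],o['grip_width'])"
```

```text
scene ptr 15 med [-0.0103 -0.081   0.1647] lo [-0.0118 -0.0951  0.1373] hi [ 1.000e-04 -5.940e-02  1.689e-01]
scene mtip 28 med [-0.011  -0.1178  0.2211] lo [-0.0168 -0.1305  0.2119] hi [-0.0062 -0.1064  0.2257]
scene hook 54 med [-0.0711  0.0009  0.1626] lo [-0.0863 -0.0074  0.1511] hi [-0.0438  0.0156  0.1679]
wrist ptr 151 med [-0.013  -0.0467  0.1636] lo [-0.0141 -0.0743  0.162 ] hi [-0.0114 -0.0406  0.1651]
wrist handle 3096 med [-0.0701 -0.1249  0.2254] lo [-0.0782 -0.131   0.213 ] hi [-0.054  -0.1184  0.2268]
wrist mtip 290 med [-0.0169 -0.1205  0.2153] lo [-0.0177 -0.1338  0.2118] hi [-0.0159 -0.1154  0.2185]
wrist hook 1898 med [-0.0704 -0.0028  0.1598] lo [-0.0857 -0.0164  0.1466] hi [-0.0443  0.0103  0.1686]
30.175 [0.66862233 0.11570397 0.20951802] [-1.98397481e-01  9.80121339e-01  7.74625417e-04  1.31423987e-05] [-0.35  0.47  0.17  1.36 -0.08  1.33  1.78]
[-2.43670511  4.84108361  1.24665075] 41.63597881793976 0.15857065282254126
```

Scaled: 0.052 m / 0.8 = 0.065, 0.043 m / 0.8 = 0.0538.

Request:
move_arm --plan '[{"delta_pos":[0,0,0.0038],"turn":[0,0,0],"fingers":1},{"delta_pos":[0,0,0.01],"turn":[0,0,0],"fingers":1},{"delta_pos":[0,0,0.0163],"turn":[0,0,0],"fingers":1},{"delta_pos":[0,0,0.0225],"turn":[0,0,0],"fingers":1},{"delta_pos":[0,0,0.0288],"turn":[0,0,0],"fingers":1},{"delta_pos":[0,0,0.035],"turn":[0,0,0],"fingers":1},{"delta_pos":[0,0,0.0413],"turn":[0,0,0],"fingers":1},{"delta_pos":[0,0,0.0475],"turn":[0,0,0],"fingers":1},{"delta_pos":[0,0,0.0538],"turn":[0,0,0],"fingers":1},{"delta_pos":[0,0,0.06],"turn":[0,0,0],"fingers":1},{"delta_pos":[0,0,0.065],"turn":[0,0,0],"fingers":1},{"delta_pos":[0,0,0.065],"turn":[0,0,0],"fingers":1}]'

```text
clock: 31.68
position: [0.6686, 0.1157, 0.1569]
ee_rot: [-0.198, 0.98, 0.001, -0.0]
ft_force: [-1.8, 5.4, -2.1]
grip_width: 0.154
grasp_force: 41.1
```

```bash
python3 mk.py; python3 - <<'E'
from h import *
o=get_obs();print(o['ft_force'],o['grasp_force'])
ps=np.radians(23);X=np.array([np.cos(ps),np.sin(ps)]);Y=np.array([-X[1],X[0]]);O=np.array([.6795,.255,0])
s=cam('scene')
# rays onto plane through pointer/marker tip: stand x=-0.010
K=np.array([[s['fx'],0,s['cx']],[0,s['fy'],s['cy']],[0,0,1.]]);C=-s['R'].T@s['t']
hs=cv2.cvtColor(s['color'],cv2.COLOR_RGB2HSV)
red=((hs[...,0]<10)|(hs[...,0]>170))&(hs[...,1]>110);blu=(hs[...,0]>98)&(hs[...,0]<132)&(hs[...,1]>110)
for n,m in(('red',red),('blu',blu)):
    v,u=np.nonzero(m[140:260,240:330]);v=v+140;u=u+240
    p=cv2.undistortPoints(np.stack([u,v],1).astype(float)[:,None],K,np.array([s['k1'],0,0,0.]))[:,0]
    d=np.c_[p,np.ones(len(p))]@s['R'];n3=np.r_[X,0]
    k=((O@n3-.010)-C@n3)/(d@n3);Q=C+d*k[:,None];sy=(Q-O)[:,:2]@Y
    g=(sy>-.15)&(sy<-.03)&(Q[:,2]>.1)&(Q[:,2]<.26);i=np.argsort(sy[g])
    print(n,[(int(a),int(b),round(c,3),round(e,4)) for a,b,c,e in zip(u[g][i],v[g][i],sy[g][i],Q[g][i,2])][:40])
E
```

```text
top ptr 38 med [-0.0096 -0.0773  0.1623] lo [-0.0127 -0.0944  0.1333] hi [-0.0008 -0.044   0.166 ]
top hook 85 med [-7.020e-02  1.000e-04  1.583e-01] lo [-0.0827 -0.0128  0.1456] hi [-0.044   0.0131  0.1687]
scene ptr 15 med [-0.0105 -0.0808  0.1653] lo [-0.0123 -0.0943  0.141 ] hi [-0.0011 -0.0571  0.1694]
scene mtip 16 med [-0.011  -0.1156  0.1701] lo [-0.0161 -0.1252  0.1654] hi [-0.0079 -0.1099  0.1742]
scene hook 54 med [-0.0708  0.0017  0.1608] lo [-0.0874 -0.0083  0.1506] hi [-0.0443  0.0143  0.1706]
wrist ptr 36 med [-0.0082 -0.0827  0.1637] lo [-0.0097 -0.0839  0.1629] hi [-0.0065 -0.0811  0.1644]
wrist handle 3091 med [-0.0705 -0.1248  0.1728] lo [-0.0782 -0.131   0.1607] hi [-0.0545 -0.1186  0.1741]
wrist mtip 294 med [-0.0168 -0.1292  0.1624] lo [-0.0177 -0.134   0.159 ] hi [-0.0158 -0.1154  0.1658]
wrist hook 2617 med [-0.0684 -0.0035  0.1589] lo [-0.0778 -0.0174  0.146 ] hi [-0.0434 -0.      0.1653]
31.825 [0.66860232 0.11571975 0.15690632] [-1.98394977e-01  9.80121887e-01  7.03473956e-04 -1.59367144e-04] [-0.35  0.5   0.16  1.42 -0.08  1.23  1.79]
[-0.82117735  4.46946
[... 1418 characters left out ...]
128), np.float64(0.1651)), (279, 196, np.float64(-0.127), np.float64(0.1614)), (279, 197, np.float64(-0.126), np.float64(0.1576)), (279, 198, np.float64(-0.126), np.float64(0.1539)), (278, 194, np.float64(-0.119), np.float64(0.1783)), (278, 195, np.float64(-0.119), np.float64(0.1746)), (278, 196, np.float64(-0.118), np.float64(0.1709)), (278, 197, np.float64(-0.117), np.float64(0.1672)), (278, 198, np.float64(-0.116), np.float64(0.1635)), (277, 195, np.float64(-0.11), np.float64(0.1839)), (277, 196, np.float64(-0.109), np.float64(0.1803)), (277, 197, np.float64(-0.108), np.float64(0.1766)), (277, 198, np.float64(-0.107), np.float64(0.173)), (277, 199, np.float64(-0.107), np.float64(0.1693))]
```

The marker handle followed the 52.6 mm move to about 0.163, against a pointer at about 0.163. I'll release and retreat straight up, then verify.

Scaled: -0.12 m / 0.8 = -0.15, 0.1 m / 0.8 = 0.125.

Request:
move_arm --plan '[{"delta_pos":[0,0,0],"turn":[0,0,0],"fingers":0.83},{"delta_pos":[0,0,0],"turn":[0,0,0],"fingers":0.8},{"delta_pos":[0,0,0],"turn":[0,0,0],"fingers":0.7},{"delta_pos":[0,0,0],"turn":[0,0,0],"fingers":0.5},{"delta_pos":[0,0,0],"turn":[0,0,0],"fingers":0.3},{"delta_pos":[0,0,0],"turn":[0,0,0],"fingers":0.3},{"delta_pos":[0,0,-0.0125],"turn":[0,0,0],"fingers":0.3},{"delta_pos":[0,0,-0.0375],"turn":[0,0,0],"fingers":0.3},{"delta_pos":[0,0,-0.075],"turn":[0,0,0],"fingers":0.3},{"delta_pos":[0.025,0,-0.1125],"turn":[0,0,0],"fingers":0.3},{"delta_pos":[0.075,0,-0.15],"turn":[0,0,0],"fingers":0.3},{"delta_pos":[0.125,0,-0.15],"turn":[0,0,0],"fingers":0.3}]'

```text
clock: 33.38
position: [0.5771, 0.0752, 0.2817]
ee_rot: [-0.198, 0.98, 0.0, 0.003]
ft_force: [-0.7, -1.0, -1.4]
grip_width: 0.699
grasp_force: 0.0
```

Scaled: 0.03 m / 0.8 = 0.0375.

Request:
move_arm --plan '[{"delta_pos":[0.0375,0,0],"turn":[0,0,0],"fingers":0.3},{"delta_pos":[0.0375,0,0],"turn":[0,0,0],"fingers":0.3},{"delta_pos":[0.0375,0,0],"turn":[0,0,0],"fingers":0.3}]'

```text
clock: 33.75
position: [0.5497, 0.0643, 0.2786]
ee_rot: [-0.198, 0.98, 0.0, 0.001]
ft_force: [0.3, -0.0, 0.3]
grip_width: 0.703
grasp_force: 0.0
```

```bash
cat > v.py <<'E'
from h import *
ps=np.radians(23);X=np.array([np.cos(ps),np.sin(ps)]);Y=np.array([-X[1],X[0]]);O=np.array([.6795,.255,0])
for nm in('wrist','top'):
    t=cam(nm);P=cloud(t);D=P-O;sx=D[...,:2]@X;sy=D[...,:2]@Y;z=P[...,2];hs=cv2.cvtColor(t['color'],cv2.COLOR_RGB2HSV)
    red=((hs[...,0]<10)|(hs[...,0]>170))&(hs[...,1]>120);blu=(hs[...,0]>98)&(hs[...,0]<132)&(hs[...,1]>120)
    for n,m in(('red',red),('blu',blu)):
        m=m&(sx>-.025)&(sx<-.002)&(z>.12)&(z<.26)
        print(nm,n,[(round(a*1e3),int(g.sum()),np.median(sx[g]).round(4),np.percentile(z[g],[10,50,90]).round(4).tolist()) for a in np.arange(-.14,-.03,.006) for g in [m&(sy>=a)&(sy<a+.006)] if g.sum()>2])
    if nm=='wrist':
        m=(red|blu)&(sx>-.09)&(sx<.01)&(z>.12)&(z<.2)&(sy<-.03);v,u=np.nonzero(m);print(len(u),u.min() if len(u) else 0,u.max() if len(u) else 0,v.min() if len(u) else 0,v.max() if len(u) else 0);save(t,'w9.png')
o=get_obs();print(o['clock'],o['position'])
E
python3 v.py; python3 mk.py
```

```text
wrist red [(-74, 10, np.float64(-0.0118), [0.1636, 0.1638, 0.1644]), (-68, 27, np.float64(-0.0117), [0.1629, 0.1637, 0.1644]), (-62, 4, np.float64(-0.0125), [0.1636, 0.1639, 0.1643])]
wrist blu [(-140, 5, np.float64(-0.0171), [0.1628, 0.1655, 0.1666]), (-134, 47, np.float64(-0.0172), [0.1605, 0.1645, 0.1678]), (-122, 34, np.float64(-0.0173), [0.1601, 0.1639, 0.1667]), (-116, 8, np.float64(-0.0165), [0.161, 0.1635, 0.165])]
751 314 401 369 439
top red [(-98, 4, np.float64(-0.0077), [0.1618, 0.1632, 0.1639]), (-92, 4, np.float64(-0.0083), [0.1618, 0.1628, 0.1638]), (-86, 4, np.float64(-0.0079), [0.1604, 0.163, 0.1651]), (-80, 6, np.float64(-0.0092), [0.1614, 0.1621, 0.1649]), (-74, 6, np.float64(-0.0114), [0.1605, 0.1625, 0.165]), (-68, 4, np.float64(-0.011), [0.159, 0.1632, 0.1635]), (-62, 4, np.float64(-0.0124), [0.1625, 0.164, 0.1668]), (-56, 3, np.float64(-0.0125), [0.1616, 0.1642, 0.1666]), (-50, 3, np.float64(-0.0114), [0.1602, 0.1627, 0.1629]), (-44, 5, np.float64(-0.0128), [0.1611, 0.1631, 0.1653]), (-38, 5, np.float64(-0.012), [0.1604, 0.1606, 0.1624]), (-32, 5, np.float64(-0.
[... 1112 characters left out ...]
 0.1658] hi [-0.0069 -0.1111  0.1753]
scene hook 55 med [-0.0711  0.0015  0.1613] lo [-0.0865 -0.008   0.148 ] hi [-0.0435  0.0145  0.169 ]
wrist ptr 40 med [-0.0117 -0.0658  0.1636] lo [-0.014  -0.0694  0.1627] hi [-0.01   -0.0622  0.1647]
wrist handle 587 med [-0.0704 -0.1244  0.1729] lo [-0.0784 -0.1298  0.1613] hi [-0.0545 -0.1196  0.1741]
wrist mtip 57 med [-0.0173 -0.1302  0.163 ] lo [-0.0182 -0.1337  0.16  ] hi [-0.0164 -0.1158  0.1654]
wrist hook 157 med [-0.0793  0.001   0.1585] lo [-0.0881 -0.0035  0.1409] hi [-0.0714  0.015   0.1701]
34.0 [0.54942865 0.064247   0.27706623] [-1.97957423e-01  9.80210591e-01 -3.39850666e-05 -2.34817375e-04] [-0.36  0.15  0.18  1.61 -0.03  1.38  1.79]
```

```bash
python3 - <<'E'
from h import *
w=cam('top')['color'][110:230,220:360];s=cam('scene')['color'][165:275,240:320]
a=cv2.resize(w,(490,420),interpolation=cv2.INTER_CUBIC);b=cv2.resize(s,(305,420),interpolation=cv2.INTER_CUBIC)
cv2.imwrite('pics/f.png',np.hstack([a,b])[:,:,::-1])
E
```

```text
(no output)
```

View pics/f.png

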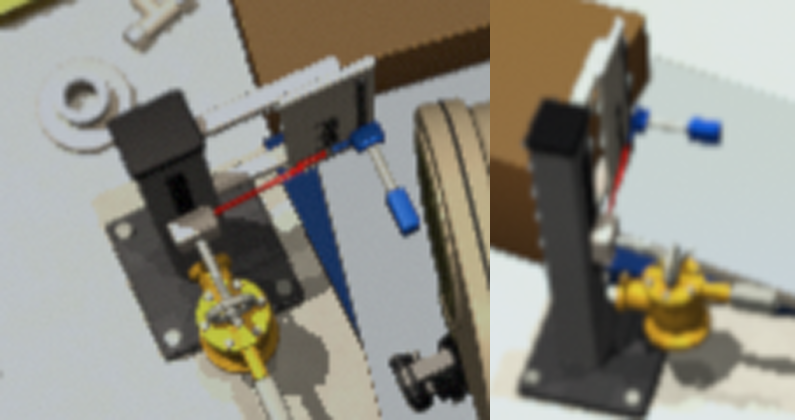

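The last picture shows the valve hanging upright and free, with the red pointer tip at (325,155) meeting the blue marker tip at (347,147). By depth the marker is about 0.163 and the pointer about 0.163, and the gripper is clear.

```bash
python3 -c "
from workcell import hand_in;print(hand_in())"
```

```text
the job is handed in; nothing more can be done
None
```

The job is handed in, with no pass/fail result returned: the valve body hangs free on the hook at about 37 mm of travel (about 6.4 N), and the blue marker is level with the pointer to within roughly 1–2 mm by camera depth.

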